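# Make up a spare-parts kit and book its filter can in

### The arm

A 6-joint arm with a two-finger parallel gripper is mounted at the origin on the work surface. World frame = base frame: x ahead of the robot, y to its left, z up, the work surface at z = 0. Lengths are in m, angles in degrees, forces in N, time in s.
With the tool pointing down it reaches from about 0.4 to 0.825 m from the base axis. Payload 7 kg.
Tool frame: the origin (TCP) lies on the centre line of the jaws, within the pads' length; the fingertips stand 11 mm ahead of it and the grasp point (between the pads) lies 8 mm behind it; z points along the fingers, y is the line along which they close (so a half turn about z gives the same grasp; the last joint's range is limited). The gripper opens to 88 mm and grips with 3 to 60 N. Pads are 19 mm wide; open, the fingers measure 130 mm over their backs; the gripper's body (78 mm by 193 mm) begins 47 mm behind the grasp point.
Start: joints at [90.991, 20.546, 0.682, 0, -70.136, -16.507], TCP at [0.181, 0.65, 0.238] pointing down, gripper open.
Joint ranges: [-176.03, 176.03], [-82.01, 121.73], [-58.28, 71.71], [-173.87, 95.51], [-174.79, -0.11], [-173.66, 173.66]. Speed limits (degrees/s): [136.94, 136.94, 172.46, 180, 180, 180].

### API

Orientations are given as [roll, pitch, yaw] about the fixed x, y, z axes, in that order (R = Rz(yaw) Ry(pitch) Rx(roll)).
In Python, from plant import r, capture, camera_model, job gives the robot as it stands.
- The arm moves only by the tool drive_tool, never from a script. Its argument "increments" is a list that holds one entry, the list of rows, each a list of 5 numbers: the gripper's target within -1 to 1 (fully open at 1, half-way at 0, shut at -1), then the shift along the tool's x, y, z scaled (see below), then the turn about the tool's z scaled (see below). In form: [[[gripper, tx, ty, tz, roll], ...]]. A call has 1 to 5 rows; each row is the pose to reach, as a shift and turn from the pose commanded when the call began, along the tool's axes at that moment, turning the shorter way round; what a row does not reach only later rows make up. The controller multiplies each number of a shift by 120 mm and each number of a turn by 360 degrees. A row lasts 1/8 s, in which the tool goes at most 62.5 mm and 10.7 degrees, less where a joint would pass 70% of its speed; a pose out of reach is approached as far as the arm can. A call with a number of a shift or a turn outside -1 to 1 is refused whole. A call with a gripper value outside its range is refused whole. The fingers move at their own pace and stop on an object; "squeeze" is the grip in N (left out, the last holds). Time passes only in rows, so rows that repeat a pose let the fingers close. It gives the time, the measured TCP pose, the force, the opening and the grip force at its end, in the units of the state.
- r.get_state(): the state, without advancing time (a new reading comes with each control period).
- capture(name): name is "side" or "top" or "wrist"; returns the picture (400x640x3 uint8, red, green, blue); there is no depth.
- camera_model(name): a dict with "camera_matrix" (3x3 intrinsics, pixels), "rvec" (rotation vector, rad) and "tvec" (3), from world to camera coordinates, as OpenCV has them. Camera axes: x right, y down, z forward; pixel columns grow to the right and rows downward; lengths in m; the calibration is good to about 2 mm. A picture is of the moment at which its call begins: read the wrist's pose just before it. camera_model takes no time and is no camera call; for the wrist camera it gives the pose at the moment of the call.
- job.close_job(): hands the job in; it is judged then, once.
The state is a dict: "time_s": time; "joints": joint angles; "qd": joint speeds; "joint_torque": joint torques, N m; "tcp_pos": TCP position; "eef_rot": TCP orientation; "contact_force": force on the tool from outside, world axes, zero at the start; "moment": the same for the moment, N m; "gripper_width": finger opening in m; "gripper_force": force on a finger pad.
Only numpy, scipy, OpenCV 4.12 (cv2) and the standard library are available. Lean on these libraries where they do the work, as an engineer would, in place of code of your own. Each camera call takes 0.05 s, during which the arm holds its last target. There are 200 camera calls.

### The job

Make up the spare-parts kit: set every loose kit part on the bench (junction box, pipe coupling, pull handle, angle bracket, whichever are there) neatly inside its own drawn outline on the white layout board, turned as the outline shows. Lift the clear guard of the reading bay up to upright or a little beyond, stand the filter can in the middle of the bay's circle with its label squarely facing the scanner, let it go, and lower the guard fully closed. Do not push the red push-button unit out of place; a part may get knocked aside on the way, so check everything before finishing.

Things in the scene. Friction and masses are not known exactly. Their poses are not given: they have to be found in the camera images.
- board: White square layout board, 235 x 235 mm, 4 mm thick, fixed to the bench, with four dark outlines drawn on it. Origin at the centre of its underside (on the bench).
- spot_box: Drawn outline for the junction box: plain rectangle 78 mm along its x by 64 mm along its y, on the board's top (4 mm above the bench). Origin at its centre, z up. The outlines change places on the board from start to start.
- spot_coupling: Drawn outline for the pipe coupling: circle of 60 mm diameter on the board's top. Origin at its centre, z up.
- spot_handle: Drawn outline for the pull handle: rectangle 108 mm along its x by 52 mm along its y with two small rectangles inside, where the handle's feet stand, on the board's top. Origin at its centre, z up.
- spot_bracket: Drawn outline for the angle bracket: rectangle 98 mm along its x by 64 mm along its y, with a solid dark bar (90 x 10 mm) near its -y long side that shows where the upright flange stands, on the board's top. Origin at the rectangle's centre, z up.
- spot_bracket_flange (a point): Centre of the dark bar in the bracket's outline, 17 mm from the outline's centre towards its -y; axes as the outline. The flange's middle belongs above it.
- spot_bracket_toe (a point): Point in the bracket's outline 24 mm from its centre towards its +y; the middle of the bracket's free long edge belongs above it.
- bay: Reading bay fixed to the bench: grey base 200 mm (x) by 140 mm (y), 4 mm thick; at its +x end a black scanner block 50 mm deep, 120 mm wide, 95 mm tall, its glass window looking along the bay's -x; two posts, 8 mm thick, 100 mm tall, 94 mm from the centre towards -x and 62 mm either side. Origin at the centre of its underside, x towards the scanner, z up.
- bay_spot (a point): Centre of the circle (62 mm diameter) drawn on the bay's base for the filter can, on the base's top, 4 mm above the bench. Its x axis points at the scanner's window, whose face is 80 mm away; z up.
- guard (a joint): Hinge of the clear guard over the bay (flat plate 155 mm long, 132 mm wide, rim 6 mm thick), rad: 0 = closed (level, 105 mm above the bench), grows as it is lifted, 1.57 = upright, 1.95 = stop. Its friction (0.4 N m) holds it wherever it is left; about 3 to 5 N at the grip moves it. It may start ajar by up to 0.35.
- guard_grip (a point): Centre of the guard's grip: a black bar of 16 mm diameter and 36 mm length lying along the hinge's direction, carried on a 12 mm wide stalk beyond the guard's free edge, the bar's axis 32 mm from that edge and 187 mm from the hinge line. It can be pinched on its two ends (36 mm apart, along the point's y axis) and turns between the fingers as the guard swings. Its x axis points to the hinge.
- guard_hinge (a point): Middle of the guard's hinge line, on the scanner's top front edge, 105 mm above the bench. The hinge line is the point's y axis; the point turns with the guard.
- can_c (a point): Centre (half-way up) of the filter can: an upright plain aluminium cylinder, 54 mm diameter, 70 mm tall, 0.3 kg, with one paper barcode label on its side and a dark stripe on its top from the centre to the rim above the label. Its x axis points at the label, z up.
- can_label (a point): Middle of the can's label, on its side, 27 mm from its axis, half-way up.
- jbox_c (a point): Centre (half-way up) of the junction box: a closed aluminium box 70 mm along its x, 56 mm along its y, 40 mm tall, 0.25 kg. z up.
- coupling_c (a point): Centre (half-way up) of the pipe coupling: an upright steel cylinder, 52 mm diameter, 45 mm tall, with a dark bore on top, 0.18 kg. z up.
- handle_c (a point): Centre (half-way up) of the pull handle: a steel bow standing on two feet, 100 mm long along its x, 40 mm tall; its level bar, 14 mm wide and 12 mm thick, is the top 12 mm; below it at each end a leg 16 x 14 mm on a flat foot 16 x 44 mm, 6 mm thick. 0.14 kg. z up.
- bracket_c (a point): Centre (half-way up) of the upright flange of the steel angle bracket: the flange is 90 mm long along x, 10 mm thick along y, 40 mm tall; the 5 mm thick base is 90 x 56 mm and reaches 6 mm behind the flange's back and 40 mm beyond its front, towards +y. The bracket's plan centre is 17 mm from here along +y. 0.22 kg. z up.
- bracket_toe (a point): Point near the middle of the bracket base's free long edge (the one away from the flange), 41 mm from bracket_c along its +y, 2.5 mm above the underside.
- estop: Bystander: a red mushroom push button unit, about 52 mm wide and 68 mm tall, standing among the parts; it does not belong to the kit. Origin under its centre.
Not all that is in view belongs to the job. What is shaped like the part that bears handle_c but blue or turquoise is not meant.

How it is judged:
By the outcome, as a careful person would: the job done as asked, in the order asked, and still so for the second after the job is handed in, with the robot touching nothing.
Of jbox, coupling, handle, bracket only 3 to 4 are there at a start; the rules pass over those that are not, and their reading is None.
At some moment in a run one of jbox, coupling, handle, bracket may be knocked a few centimetres aside while the robot is not near it.
It also fails if it takes over 210 s, if anything falls off the work surface, if the arm or the gripper's body presses on something with over 40 N, if the wrist force passes 120 N, or if a joint passes its speed limit or range.

## Working session

There is one attempt and no reset: what is moved stays moved. The work goes in short steps, Python scripts to look and compute and a tool call to move; the robot and the scene stay as the last step left them, time stands still between calls to the robot, and variables do not carry over. Pictures are saved under pics/ and viewed, at most 14 in all, crops included, and the job is handed in when it is done.

Besides the shell and the picture viewer there is one more tool, called after ">>>" as a command line: name --argument value ..., lists and objects as JSON in quotes. drive_tool: Moves the arm, as the interface text tells. Its arguments: {"type":"object","properties":{"increments":{"type":"array"},"squeeze":{"type":"number"}},"required":["increments"]}

```bash
ls; mkdir -p pics
python3 - <<'E'
from plant import r,capture,camera_model,job
import cv2
print(r.get_state())
for n in ("top","side","wrist"):
    m=camera_model(n);print(n,m)
    cv2.imwrite(f"pics/{n}0.png",capture(n)[:,:,::-1])
E
```

```text
pics
{'time_s': 0.0, 'joints': array([ 9.09917438e+01,  2.05922252e+01,  6.33767017e-01, -2.07370316e-02,
       -7.01379249e+01, -1.65093071e+01]), 'qd': array([-0.03443815, -0.14332239, -0.03653851,  0.00077275, -0.0649104 ,
        0.09742134]), 'joint_torque': array([ 2.31246820e-03, -5.82719815e+01,  2.93048894e+01,  6.99687839e+00,
        6.92914036e-03, -1.57630489e-04]), 'tcp_pos': array([0.18045292, 0.64992744, 0.23661179]), 'eef_rot': array([ 1.79902050e+02, -8.70162142e-03, -1.55246179e+01]), 'contact_force': array([-1.15262798, -0.79779895,  0.27384506]), 'moment': array([-0.02660663,  0.03712681,  0.03847541]), 'gripper_force': 0.0, 'gripper_width': 0.08761658373663159}
top {'camera_matrix': array([[430.48001579,   0.        , 307.38760393],
       [  0.        , 430.48001579, 202.83874587],
       [  0.        ,   0.        ,   1.        ]]), 'rvec': array([ 2.19790711, -2.17726592,  0.09999583]), 'tvec': array([-0.05212417,  0.50233582,  1.18485017])}
side {'camera_matrix': array([[458.44996461,   0.        , 324.19379592],
       [  0.        , 458.44996461, 197.55186407],
       [  0.        ,   0.        ,   1.        ]]), 'rvec': array([ 2.2249564 , -0.13108305,  0.07240718]), 'tvec': array([-0.49525345,  0.09257767,  1.29536401])}
wrist {'camera_matrix': array([[298.02731791,   0.        , 315.3472311 ],
       [  0.        , 298.02731791, 202.23251268],
       [  0.        ,   0.        ,   1.        ]]), 'rvec': array([-1.80042372,  2.36886952,  0.29382232]), 'tvec': array([ 0.67424005, -0.03185029,  0.389086  ])}
```

View pics/top0.png

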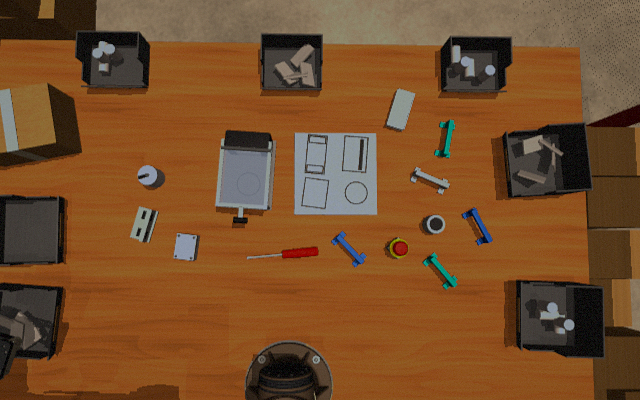

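View pics/side0.png

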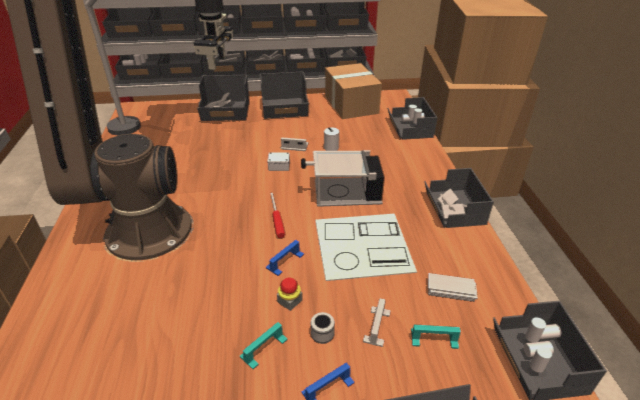

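The top view shows the can at (148,175), bracket (144,224), junction box (186,247), bay (245,175) with its grip at (240,218), board (336,174), steel handle (430,180), coupling (434,224) and red button (399,248). The blue and turquoise bows are decoys. Next I'll set up helpers and take zoomed crops.

```bash
cat > h.py <<'E'
import numpy as np,cv2
from plant import r,capture,camera_model,job
def ray(m,px):
    K=m["camera_matrix"];R=cv2.Rodrigues(m["rvec"])[0]
    c=-R.T@m["tvec"]; d=np.c_[np.atleast_2d(px),np.ones(len(np.atleast_2d(px)))]@np.linalg.inv(K).T@R
    return c,d
def on(m,px,z):
    c,d=ray(m,px); return c+d*((z-c[2])/d[:,2])[:,None]
def proj(m,P): return cv2.projectPoints(np.float64(P).reshape(-1,1,3),m["rvec"],m["tvec"],m["camera_matrix"],None)[0][:,0]
def rect(m,px,z):
    """min-area rect of plane points: centre, long-axis angle deg, long, short (mm)"""
    P=on(m,px,z)[:,:2]; (c,(w,h),a)=cv2.minAreaRect(np.float32(P*1000))
    if w<h: w,h,a=h,w,a+90
    return np.round(c,1),round((a+90)%180-90,1),round(w,1),round(h,1)
def shot(n,f=None):
    m=camera_model(n);im=capture(n)
    if f: cv2.imwrite(f"pics/{f}.png",im[:,:,::-1])
    return m,im
def st():
    s=r.get_state();print("t",round(s["time_s"],2),"tcp",s["tcp_pos"].round(4),"rot",s["eef_rot"].round(1),"w",round(s["gripper_width"],4))
    return s
def goto(x,y,z,yaw):
    """scaled tool increments from measured pose (tool down) to x,y,z(TCP), yaw"""
    s=st();from_=s["tcp_pos"];R=cv2.Rodrigues(np.zeros(3))[0]
    from scipy.spatial.transform import Rotation as Q
    q=Q.from_euler("xyz",s["eef_rot"],degrees=True).as_matrix()
    d=q.T@(np.array([x,y,z])-from_)/.12
    t=-((yaw-s["eef_rot"][2]+180)%360-180)/360
    print("inc",d.round(3),"turn",round(t,4),"n",np.ceil(np.linalg.norm(d)*120/62.5),np.ceil(abs(t)*360/10.7))
E
python3 - <<'E'
from h import *
m=camera_model("top");im=cv2.imread("pics/top0.png")
for n,p,z in [("can",(148,175),.07),("bracket",(144,224),.04),("jbox",(186,247),.04),("bay spot",(248,184),.004),("grip",(240,218),.105),("board",(336,174),.004),("handle",(430,180),.04),("coup",(434,224),.045),("estop",(399,248),.06)]:
    print(n,on(m,p,z).round(3),np.hypot(*on(m,p,z)[0,:2]).round(3))
a=cv2.resize(im[125:265,120:285],None,fx=2.4,fy=2.4,interpolation=3)
b=cv2.resize(im[125:265,285:450],None,fx=2.4,fy=2.4,interpolation=3)
cv2.imwrite("pics/zoom.png",np.hstack([a,b]))
E
```

```text
can [[0.57  0.382 0.07 ]] 0.686
bracket [[0.439 0.398 0.04 ]] 0.593
jbox [[0.377 0.282 0.04 ]] 0.471
bay spot [[0.556 0.122 0.004]] 0.569
grip [[0.455 0.128 0.105]] 0.473
board [[ 0.587 -0.129  0.004]] 0.601
handle [[ 0.568 -0.387  0.04 ]] 0.687
coup [[ 0.446 -0.395  0.045]] 0.596
estop [[ 0.38  -0.295  0.06 ]] 0.481
```

View pics/zoom.png

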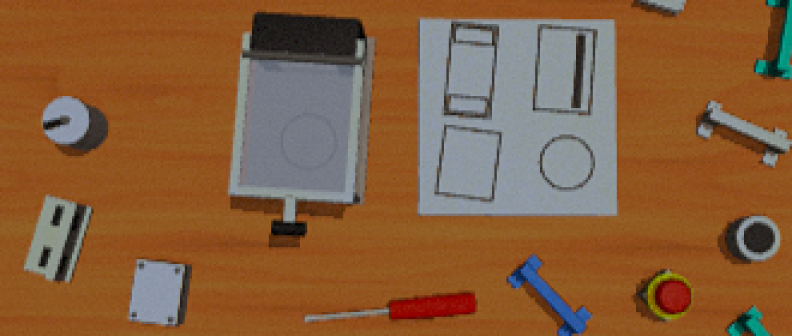

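The zoom shows the outlines on the board: handle top-left, bracket top-right with its bar on the right, box bottom-left, coupling bottom-right. The guard is near closed. The can's stripe points left and slightly down. Next I measure the outlines from this image and work out the first move.

```bash
cat >> h.py <<'E'
def outlines(m,im,z=.004,c0=(.587,-.129),s=.25):
    """rectify board plane (0.5 mm/px, col=-y,row=-x), return dark closed contours"""
    half=.15;n=600
    gx,gy=np.meshgrid(np.arange(n),np.arange(n))
    P=np.c_[(c0[0]+half-gy.ravel()*.0005),(c0[1]+half-gx.ravel()*.0005),np.full(n*n,z)]
    uv=proj(m,P).astype(np.float32).reshape(n,n,2)
    g=cv2.cvtColor(cv2.remap(im,uv,None,cv2.INTER_LINEAR),cv2.COLOR_RGB2GRAY)
    th=cv2.adaptiveThreshold(cv2.GaussianBlur(g,(5,5),0),255,cv2.ADAPTIVE_THRESH_MEAN_C,cv2.THRESH_BINARY_INV,51,12)
    cs,hi=cv2.findContours(th,cv2.RETR_CCOMP,cv2.CHAIN_APPROX_NONE)
    for c,h in zip(cs,hi[0]):
        (u,v),(w,hh),a=cv2.minAreaRect(c)
        if max(w,hh)<40 or max(w,hh)>500 or min(w,hh)<15: continue
        if w<hh: w,hh,a=hh,w,a+90
        ang=-a+90   # long axis angle in image (row down) -> world yaw: col=-y,row=-x
        ang=np.degrees(np.arctan2(-np.cos(np.radians(a)),-np.sin(np.radians(a))))
        print("hole" if h[3]>=0 else "outer","c",round(c0[0]+half-v*.0005,4),round(c0[1]+half-u*.0005,4),"L",round(w/2,1),round(hh/2,1),"long yaw",round((ang+90)%180-90,1),"fill",round(cv2.contourArea(c)/(w*hh),2))
    return g,th
E
python3 - <<'E'
from h import *
m=camera_model("top");im=cv2.imread("pics/top0.png")[:,:,::-1].copy()
g,th=outlines(m,im)
goto(.46,.34,.30,-15.5)
mw=camera_model("wrist");R=cv2.Rodrigues(mw["rvec"])[0];print((-R.T@mw["tvec"]).round(3),R[2].round(3))
E
```

```text
outer c 0.4689 -0.122 L 228.9 9.0 long yaw -89.3 fill 0.56
outer c 0.5354 -0.1851 L 67.5 67.2 long yaw 45.0 fill 0.78
hole c 0.535 -0.1848 L 57.5 57.0 long yaw -90.0 fill 0.8
outer c 0.5336 -0.068 L 86.7 72.9 long yaw -6.9 fill 0.96
hole c 0.5339 -0.0684 L 77.6 63.6 long yaw -7.2 fill 0.95
outer c 0.6461 -0.1989 L 91.1 10.9 long yaw -4.2 fill 0.85
outer c 0.6466 -0.1822 L 106.3 72.9 long yaw -4.1 fill 0.96
hole c 0.6472 -0.1828 L 98.6 64.4 long yaw -4.0 fill 0.95
outer c 0.5898 -0.2487 L 227.5 8.8 long yaw 0.1 fill 0.62
outer c 0.6448 -0.0702 L 114.2 60.7 long yaw -4.0 fill 0.95
hole c 0.6028 -0.0666 L 45.0 18.0 long yaw 84.6 fill 0.81
hole c 0.6457 -0.0702 L 63.6 52.3 long yaw -5.2 fill 0.92
hole c 0.6879 -0.0735 L 44.4 18.3 long yaw 86.2 fill 0.79
outer c 0.5925 -0.0045 L 225.0 9.5 long yaw 0.4 fill 0.64
outer c 0.7131 -0.1587 L 162.5 8.0 long yaw -89.7 fill 0.64
t 0.15 tcp [0.1805 0.65   0.2368] rot [179.9  -0.  -15.5] w 0.0876
inc [ 2.936  1.867 -0.524] turn -0.0001 n 7.0 1.0
[0.243 0.633 0.384] [-0.237  0.064 -0.969]
```

>>> drive_tool --increments '[[[1, 0.98, 0.62, -0.175, 0], [1, 0.98, 0.62, -0.175, 0], [1, 0.98, 0.62, -0.175, 0], [1, 0.98, 0.62, -0.175, 0]]]'

```text
time_s: 0.65
tcp_pos: [0.2747, 0.5466, 0.259]
eef_rot: [-180.0, 0.0, -15.6]
contact_force: [-0.0, 0.6, 0.6]
gripper_width: 0.0875
gripper_force: 0.0
```

>>> drive_tool --increments '[[[1, 0.98, 0.62, -0.175, 0], [1, 0.98, 0.62, -0.175, 0], [1, 0.98, 0.62, -0.175, 0], [1, 0.98, 0.62, -0.175, 0]]]'

```text
time_s: 1.15
tcp_pos: [0.3675, 0.4443, 0.2794]
eef_rot: [-180.0, 0.0, -15.6]
contact_force: [0.3, -0.4, 0.6]
gripper_width: 0.0875
gripper_force: 0.0
```

>>> drive_tool --increments '[[[1, 0.98, 0.62, -0.175, 0], [1, 0.98, 0.62, -0.175, 0], [1, 0.98, 0.62, -0.175, 0], [1, 0.98, 0.62, -0.175, 0], [1, 0.98, 0.62, -0.175, 0]]]'

```text
time_s: 1.78
tcp_pos: [0.4599, 0.3423, 0.2998]
eef_rot: [180.0, 0.0, -15.4]
contact_force: [-0.2, 0.1, -0.2]
gripper_width: 0.0877
gripper_force: 0.0
```

Run:
```python
from h import *
st();m,im=shot("wrist","w1")
for n,P in [("can",(.57,.382,.07)),("br",(.439,.398,.04)),("jb",(.377,.282,.04))]: print(n,proj(m,P))
```

```text
t 1.77 tcp [0.4599 0.3423 0.2998] rot [180.    0.  -15.4] w 0.0877
can [[258.85723356  99.98164575]]
br [[280.93730619 199.72882961]]
jb [[371.30497749 219.33554431]]
```

View pics/w1.png

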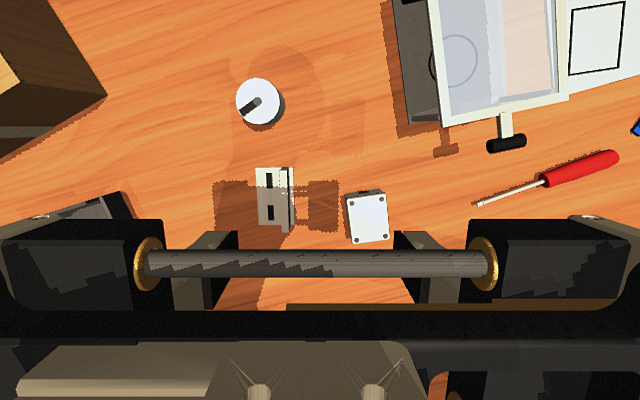

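The wrist view shows the can at (258,101), bracket at (275,198) and box at (367,218). Next I measure them by mask, and zoom to find the bracket's flange.

```bash
cat >> h.py <<'E'
def sat(im): return cv2.cvtColor(im,cv2.COLOR_RGB2HSV)
def blobs(m,im,box,z,smax=70,vmin=90,amin=150):
    x0,y0,x1,y1=box;H=sat(im)[y0:y1,x0:x1]
    k=((H[...,1]<smax)&(H[...,2]>vmin)).astype(np.uint8)
    k=cv2.morphologyEx(k,cv2.MORPH_CLOSE,np.ones((3,3)))
    for c in cv2.findContours(k,cv2.RETR_EXTERNAL,cv2.CHAIN_APPROX_NONE)[0]:
        if cv2.contourArea(c)<amin: continue
        p=c[:,0]+[x0,y0]; print("px",p.mean(0).round(),"area",cv2.contourArea(c),"rect",*rect(m,p,z))
E
python3 - <<'E'
from h import *
m=camera_model("wrist");im=cv2.imread("pics/w1.png")[:,:,::-1].copy()
print("can");blobs(m,im,(225,65,295,135),.07)
print("br z40/z5");blobs(m,im,(245,155,305,240),.04);blobs(m,im,(245,155,305,240),.005)
print("jb");blobs(m,im,(338,180,394,246),.04)
H=sat(im);k=(H[65:135,225:295,2]<110)&(H[65:135,225:295,1]<90)
ys,xs=np.nonzero(k);print("dark can",np.c_[xs+225,ys+65].mean(0))
a=cv2.resize(im[155:245,240:400],None,fx=4.9,fy=4.9,interpolation=3);cv2.imwrite("pics/z1.png",a[:,:,::-1])
E
```

```text
can
px [258. 101.] area 1583.0 rect [569.2 384.4] 30.4 53.4 51.8
br z40/z5
px [276. 197.] area 2034.0 rect [440.9 405.8] -14.9 92.9 51.1
px [276. 197.] area 2034.0 rect [433.9 412.7] -14.9 100.9 55.5
jb
px [368. 216.] area 1843.5 rect [382.  286.3] -6.8 75.1 55.8
dark can [265.08305648 108.67774086]
```

View pics/z1.png

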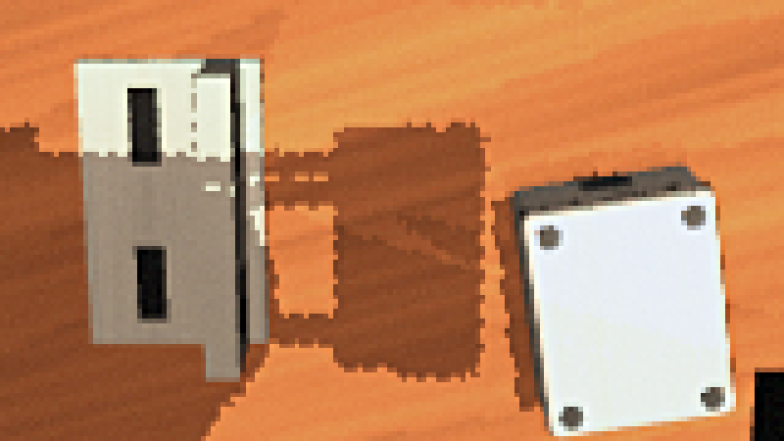

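The bracket's flange is on the right side and its toe points left (world +y). The box top corners are clear at about (522,208), (712,190), (735,405), (555,435) in the zoom. I'll refine both from these corners.

Run:
```python
from h import *
m=camera_model("wrist")
f=lambda L:np.array(L)/4.9+[240-.4,155-.4]
def rep(n,L,z,m=m,conv=f):
    P=on(m,conv(L),z)[:,:2];e=P-np.roll(P,-1,0)
    print(n,P.mean(0).round(4),"edges",np.linalg.norm(e,axis=1).round(4),"ang",(np.degrees(np.arctan2(e[:,1],e[:,0]))%180).round(1))
rep("jb",[(524,206),(712,190),(736,405),(552,436)],.04)
rep("br base",[(76,60),(264,60),(270,343),(92,345)],.005)
rep("flange",[(196,72),(238,72),(242,380),(205,380)],.04)
t=camera_model("top");im=cv2.imread("pics/top0.png")[:,:,::-1].copy()
print("top jb");blobs(t,im,(165,228,205,268),.04,amin=50)
print("top can");blobs(t,im,(130,158,170,195),.07,amin=50)
print("top br");blobs(t,im,(125,200,165,248),.005,amin=50)
goto(.379,.285,.08,-7)
```

```text
jb [0.3798 0.2856] edges [0.0537 0.0662 0.0551 0.0711] ang [ 79.6 174.   84.8 172.8]
br base [0.4388 0.4108] edges [0.0569 0.0902 0.0567 0.0908] ang [ 74.6 164.8  75.2 164.9]
flange [0.435  0.3939] edges [0.0117 0.0912 0.0109 0.0912] ang [ 74.6 164.   74.6 164.6]
top jb
px [185. 246.] area 480.5 rect [378.7 285.7] -5.9 70.1 54.9
top can
px [146. 175.] area 241.5 rect [570.8 384.3] 2.1 51.7 48.1
top br
px [141. 223.] area 390.5 rect [441.1 421.2] -14.6 92.8 37.5
t 1.82 tcp [0.4599 0.3423 0.2999] rot [180.    0.  -15.4] w 0.0876
inc [-0.522  0.638  1.834] turn -0.0234 n 4.0 1.0
```

>>> drive_tool --increments '[[[1, -0.525, 0.634, 1.0, -0.0247], [1, -0.525, 0.634, 1.0, -0.0247], [1, -0.525, 0.634, 1.0, -0.0247], [1, -0.525, 0.634, 1.0, -0.0247], [1, -0.525, 0.634, 1.0, -0.0247]]]'

```text
time_s: 2.45
tcp_pos: [0.3804, 0.2862, 0.1817]
eef_rot: [-179.9, -0.1, -6.5]
contact_force: [0.2, 0.1, 0.4]
gripper_width: 0.0876
gripper_force: 0.0
```

>>> drive_tool --increments '[[[1, 0, 0, 0.95, 0], [1, 0, 0, 0.95, 0], [1, 0, 0, 0.95, 0], [1, 0, 0, 0.95, 0]]]'

```text
time_s: 2.95
tcp_pos: [0.3811, 0.2862, 0.0684]
eef_rot: [-179.9, -0.1, -6.6]
contact_force: [0.5, -0.2, 0.9]
gripper_width: 0.0874
gripper_force: 0.0
```

>>> drive_tool --increments '[[[1, 0, 0, 0.2, 0], [1, 0, 0, 0.408, 0], [1, 0, 0, 0.408, 0], [1, 0, 0, 0.408, 0]]]'

```text
time_s: 3.45
tcp_pos: [0.3808, 0.286, 0.0196]
eef_rot: [-179.8, -0.1, -6.6]
contact_force: [-0.3, 0.7, -0.4]
gripper_width: 0.0875
gripper_force: 0.0
```

>>> drive_tool --increments '[[[-0.4, 0, 0, 0, 0], [-0.4, 0, 0, 0, 0], [-0.4, 0, 0, 0, 0], [-0.4, 0, 0, 0, 0], [-0.4, 0, 0, 0, 0]]]' --squeeze 20

```text
time_s: 4.08
tcp_pos: [0.3799, 0.2847, 0.0178]
eef_rot: [-180.0, -0.0, -6.6]
contact_force: [-1.4, -0.5, 4.0]
gripper_width: 0.0557
gripper_force: 20.0
```

>>> drive_tool --increments '[[[-0.4, 0, 0, -0.5, 0], [-0.4, 0, 0, -1, 0], [-0.4, 0, 0, -1, 0]]]'

```text
time_s: 4.45
tcp_pos: [0.3813, 0.2867, 0.1419]
eef_rot: [-179.6, -0.2, -6.6]
contact_force: [-0.8, -0.2, -3.8]
gripper_width: 0.056
gripper_force: 20.0
```

>>> drive_tool --increments '[[[-0.4, 0, 0, -0.5, 0], [-0.4, 0.2, 0.4, -0.9, 0], [-0.4, 0.5, 0.9, -0.9, 0], [-0.4, 0.5, 0.9, -0.9, 0]]]'

```text
time_s: 4.95
tcp_pos: [0.4268, 0.1675, 0.245]
eef_rot: [180.0, 0.1, -6.8]
contact_force: [-0.6, -0.6, -2.7]
gripper_width: 0.0559
gripper_force: 20.0
```

>>> drive_tool --increments '[[[-0.4, 0.56, 0.94, 0, 0], [-0.4, 0.56, 0.94, 0, 0], [-0.4, 0.56, 0.94, 0, 0]]]'

```text
time_s: 5.32
tcp_pos: [0.4806, 0.0473, 0.2438]
eef_rot: [179.9, 0.2, -6.9]
contact_force: [-0.6, -0.2, -2.6]
gripper_width: 0.056
gripper_force: 20.0
```

>>> drive_tool --increments '[[[-0.4, 0.56, 0.934, 0, 0.001], [-0.4, 0.56, 0.934, 0, 0.001], [-0.4, 0.56, 0.934, 0, 0.001], [-0.4, 0.56, 0.934, 0, 0.001], [-0.4, 0.56, 0.934, 0, 0.001]]]'

```text
time_s: 5.95
tcp_pos: [0.534, -0.0674, 0.2451]
eef_rot: [-180.0, 0.0, -6.9]
contact_force: [0.2, 0.4, -2.0]
gripper_width: 0.0561
gripper_force: 20.0
```

Run:
```python
from h import *
goto(.535,-.0683,.0235,-7.1)
m,im=shot("wrist","w2")
g,th=outlines(m,im)
```

```text
t 5.95 tcp [ 0.534  -0.0674  0.2451] rot [-180.     0.    -6.9] w 0.0561
inc [0.011 0.007 1.847] turn 0.0005 n 4.0 1.0
outer c 0.4492 -0.2375 L 82.0 23.5 long yaw -90.0 fill 0.49
outer c 0.4663 -0.1988 L 95.5 10.0 long yaw -88.9 fill 0.42
outer c 0.4719 -0.0604 L 97.5 14.8 long yaw 82.5 fill 0.49
outer c 0.47 -0.125 L 23.0 22.0 long yaw 0.0 fill 0.77
outer c 0.4852 0.0042 L 22.6 21.2 long yaw -45.0 fill 0.8
outer c 0.5335 -0.1853 L 66.1 66.1 long yaw -45.0 fill 0.79
hole c 0.5335 -0.1853 L 59.0 59.0 long yaw 45.0 fill 0.79
outer c 0.5162 -0.0928 L 209.2 109.3 long yaw 67.6 fill 0.33
hole c 0.5111 -0.0622 L 71.1 9.0 long yaw 83.1 fill 0.51
hole c 0.5458 -0.0704 L 64.4 50.2 long yaw 83.1 fill 0.96
outer c 0.6441 -0.1997 L 90.8 10.8 long yaw -4.0 fill 0.9
outer c 0.6451 -0.1828 L 104.8 71.2 long yaw -4.2 fill 0.97
hole c 0.6453 -0.1831 L 98.6 63.7 long yaw -4.2 fill 0.98
outer c 0.6431 -0.0708 L 114.5 59.0 long yaw -5.1 fill 0.97
hole c 0.6016 -0.0673 L 44.6 16.6 long yaw 85.2 fill 0.91
hole c 0.6428 -0.0707 L 64.7 52.3 long yaw -4.6 fill 0.94
hole c 0.6854 -0.0743 L 44.5 16.4 long yaw 85.3 fill 0.92
outer c 0.6281 0.0062 L 154.5 30.5 long yaw 0.6 fill 0.28
outer c 0.5893 -0.2522 L 235.5 16.5 long yaw 0.0 fill 0.48
outer c 0.7112 -0.1245 L 231.0 10.5 long yaw -90.0 fill 0.61
outer c 0.7315 -0.1911 L 177.2 10.8 long yaw 83.2 fill 0.7
```

View pics/w2.png

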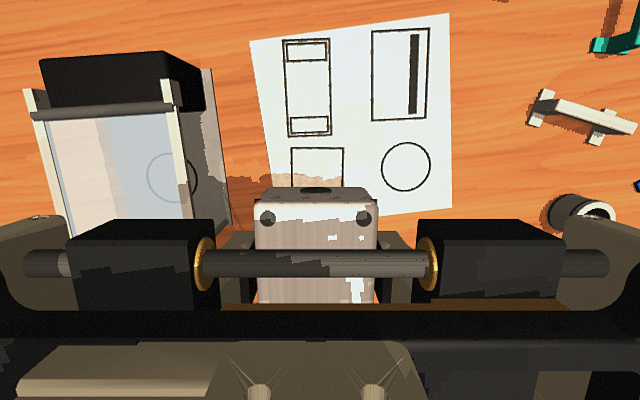

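The box hangs just behind its outline, and both views agree on the outlines to about 2 mm. I lower and release.

>>> drive_tool --increments '[[[-0.4, 0, 0.008, 0.9, 0.0005], [-0.4, 0, 0.008, 0.9, 0.0005], [-0.4, 0, 0.008, 0.9, 0.0005], [-0.4, 0, 0.008, 0.9, 0.0005]]]'

```text
time_s: 6.5
tcp_pos: [0.5357, -0.0688, 0.1396]
eef_rot: [-180.0, -0.1, -7.1]
contact_force: [0.5, 0.6, -1.0]
gripper_width: 0.0561
gripper_force: 20.0
```

>>> drive_tool --increments '[[[-0.4, 0, 0, 0.5, 0], [-0.4, 0, 0, 0.85, 0], [-0.4, 0, 0, 0.95, 0], [-0.4, 0, 0, 0.95, 0], [-0.4, 0, 0, 0.95, 0]]]'

```text
time_s: 7.12
tcp_pos: [0.5362, -0.0692, 0.0259]
eef_rot: [-179.9, -0.2, -7.1]
contact_force: [-0.4, 0.6, -2.6]
gripper_width: 0.0558
gripper_force: 20.0
```

>>> drive_tool --increments '[[[0.6, 0, 0, 0, 0], [0.6, 0, 0, 0, 0], [0.6, 0, 0, 0, 0], [0.6, 0, 0, 0, 0]]]'

```text
time_s: 7.62
tcp_pos: [0.5344, -0.0696, 0.0238]
eef_rot: [-180.0, -0.0, -7.2]
contact_force: [0.3, -0.1, 0.4]
gripper_width: 0.0701
gripper_force: 0.0
```

>>> drive_tool --increments '[[[0.6, 0, 0, -0.5, 0], [0.6, 0, 0, -1, 0], [0.6, 0, 0, -1, 0]]]'

```text
time_s: 8.0
tcp_pos: [0.5375, -0.0692, 0.1488]
eef_rot: [-179.9, -0.5, -7.1]
contact_force: [0.0, 0.5, -1.0]
gripper_width: 0.0705
gripper_force: 0.0
```

>>> drive_tool --increments '[[[0.6, -0.4, -0.8, -1, 0], [0.6, -0.4, -0.8, -1, 0], [0.6, -0.4, -0.8, -1, 0], [0.6, -0.4, -0.8, -1, 0]]]'

```text
time_s: 8.5
tcp_pos: [0.4992, 0.0333, 0.2656]
eef_rot: [-179.9, -0.2, -7.0]
contact_force: [-0.0, 0.3, 0.2]
gripper_width: 0.0703
gripper_force: 0.0
```

Run:
```python
from h import *
goto(.4343,.3944,.20,-15.2)
t,im=shot("top","t2")
x0=302
print("jb");
blobs(t,im,(300,175,330,212),.044,vmin=200,amin=50)
blobs(t,im,(125,200,165,248),.005,amin=50)
for z,P in ((.044,(.533,-.0683)),): print(proj(t,(*P,z)))
cv2.imwrite("pics/z2.png",cv2.resize(im[125:220,125:445],None,fx=2.5,fy=2.5,interpolation=3)[:,:,::-1])
```

```text
t 8.5 tcp [0.4992 0.0333 0.2656] rot [-179.9   -0.2   -7. ] w 0.0703
inc [-0.907 -2.919  0.55 ] turn 0.0227 n 6.0 1.0
jb
px [153. 214.] area 93.5 rect [468.4 385.8] 25.0 55.7 18.6
[[315.20867779 191.28462934]]
```

View pics/z2.png

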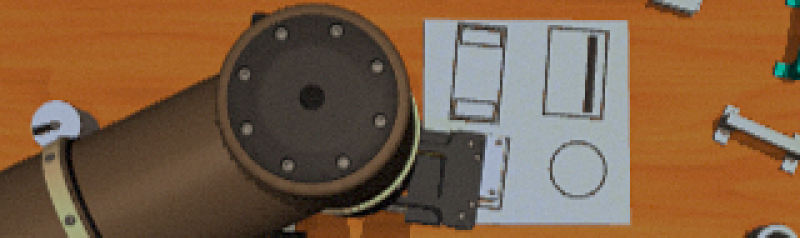

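The arm hides the box in this view, so I'll check it later. I carry on to the bracket.

>>> drive_tool --increments '[[[0, -0.3, -0.97, 0, 0], [0, -0.3, -0.97, 0, 0], [0, -0.3, -0.97, 0, 0]]]'

```text
time_s: 8.93
tcp_pos: [0.4767, 0.1538, 0.2618]
eef_rot: [179.9, 0.1, -7.0]
contact_force: [1.0, -0.5, -0.7]
gripper_width: 0.0468
gripper_force: 0.0
```

>>> drive_tool --increments '[[[0, -0.3, -0.97, 0, 0], [0, -0.3, -0.97, 0, 0], [0, -0.3, -0.97, 0, 0]]]'

```text
time_s: 9.3
tcp_pos: [0.4558, 0.2733, 0.2616]
eef_rot: [179.9, 0.1, -7.0]
contact_force: [-0.5, -0.6, 0.1]
gripper_width: 0.044
gripper_force: 0.0
```

>>> drive_tool --increments '[[[0, -0.306, -0.98, 0.3, 0.0227], [0, -0.306, -0.98, 0.5, 0.0227], [0, -0.306, -0.98, 0.5, 0.0227], [0, -0.306, -0.98, 0.5, 0.0227], [0, -0.306, -0.98, 0.5, 0.0227]]]'

```text
time_s: 9.93
tcp_pos: [0.4353, 0.3916, 0.2042]
eef_rot: [-180.0, -0.0, -15.4]
contact_force: [1.1, -0.3, 0.4]
gripper_width: 0.0439
gripper_force: 0.0
```

Run:
```python
from h import *
goto(.4343,.3944,.020,-15.2)
m,im=shot("wrist","w3")
t,im=shot("top","t3")
print("jb");
blobs(t,im,(300,175,331,212),.044,vmin=100,amin=20)
cv2.imwrite("pics/z3.png",np.vstack([cv2.resize(im[125:220,285:385],(400,380),interpolation=3)[:,:,::-1],cv2.resize(cv2.imread("pics/w3.png"),(400,250))]))
```

```text
t 9.93 tcp [0.4353 0.3916 0.2042] rot [-180.    -0.   -15.4] w 0.0439
inc [-0.015 -0.02   1.535] turn -0.0006 n 3.0 1.0
jb
px [315. 193.] area 1080.0 rect [528.4 -67.9] 0.6 99.5 82.8
```

View pics/z3.png

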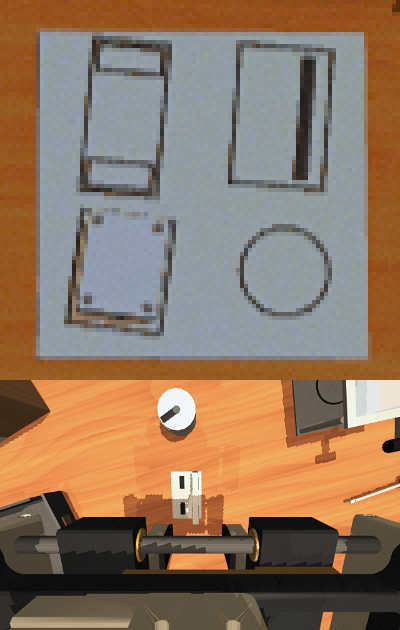

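The box sits inside its outline, and the bracket's flange lies between the fingers. I go down and grip.

>>> drive_tool --increments '[[[0, -0.015, -0.02, 1, 0], [0, -0.015, -0.02, 1, 0], [0, -0.015, -0.02, 1, 0], [0, -0.015, -0.02, 1, 0]]]'

```text
time_s: 10.52
tcp_pos: [0.4347, 0.3966, 0.0861]
eef_rot: [-179.9, -0.1, -15.3]
contact_force: [-0.2, 1.7, -0.0]
gripper_width: 0.0436
gripper_force: 0.0
```

>>> drive_tool --increments '[[[0, 0, 0, 0.3, 0], [0, 0, 0, 0.53, 0], [0, 0, 0, 0.53, 0], [0, 0, 0, 0.53, 0], [0, 0, 0, 0.53, 0]]]'

```text
time_s: 11.15
tcp_pos: [0.4342, 0.3969, 0.0221]
eef_rot: [-179.8, -0.1, -15.3]
contact_force: [-0.5, 0.3, 0.6]
gripper_width: 0.044
gripper_force: 0.0
```

>>> drive_tool --increments '[[[-1, 0, 0, 0, 0], [-1, 0, 0, 0, 0], [-1, 0, 0, 0, 0], [-1, 0, 0, 0, 0], [-1, 0, 0, 0, 0]]]' --squeeze 20

```text
time_s: 11.78
tcp_pos: [0.4334, 0.3956, 0.0199]
eef_rot: [180.0, 0.0, -15.3]
contact_force: [-0.4, -0.0, 0.4]
gripper_width: 0.0103
gripper_force: 20.0
```

>>> drive_tool --increments '[[[-1, 0, 0, -0.4, 0], [-1, 0, 0, -0.9, 0], [-1, 0, 0, -1, 0]]]'

```text
time_s: 12.15
tcp_pos: [0.4347, 0.3975, 0.1442]
eef_rot: [-179.6, -0.1, -15.3]
contact_force: [0.2, -0.7, -2.3]
gripper_width: 0.0101
gripper_force: 20.0
```

>>> drive_tool --increments '[[[-1, 0, 0, -0.5, 0], [-1, 0.2, 0.2, -0.95, 0], [-1, 0.4, 0.5, -0.95, 0], [-1, 0.4, 0.5, -0.95, 0]]]'

```text
time_s: 12.65
tcp_pos: [0.4639, 0.3228, 0.2538]
eef_rot: [180.0, 0.0, -15.5]
contact_force: [-0.0, 0.4, -2.5]
gripper_width: 0.0099
gripper_force: 20.0
```

>>> drive_tool --increments '[[[-1, 0.65, 0.955, 0, 0], [-1, 0.65, 0.955, 0, 0], [-1, 0.65, 0.955, 0, 0]]]'

```text
time_s: 13.02
tcp_pos: [0.5087, 0.1912, 0.2528]
eef_rot: [179.9, 0.1, -15.5]
contact_force: [0.1, 0.2, -1.2]
gripper_width: 0.0102
gripper_force: 20.0
```

>>> drive_tool --increments '[[[-1, 0.65, 0.955, 0, 0], [-1, 0.65, 0.955, 0, 0], [-1, 0.65, 0.955, 0, 0]]]'

```text
time_s: 13.4
tcp_pos: [0.5539, 0.0605, 0.2527]
eef_rot: [179.9, 0.1, -15.5]
contact_force: [0.1, 0.6, -1.2]
gripper_width: 0.0101
gripper_force: 20.0
```

>>> drive_tool --increments '[[[-1, 0.65, 0.955, 0, 0], [-1, 0.65, 0.955, 0, 0], [-1, 0.65, 0.955, 0, 0]]]'

```text
time_s: 13.78
tcp_pos: [0.599, -0.0703, 0.2524]
eef_rot: [179.9, 0.1, -15.5]
contact_force: [-0.3, 0.1, -3.0]
gripper_width: 0.01
gripper_force: 20.0
```

>>> drive_tool --increments '[[[-1, 0.65, 0.955, 0, -0.031], [-1, 0.65, 0.955, 0, -0.031], [-1, 0.65, 0.955, 0, -0.031], [-1, 0.65, 0.955, 0, -0.031], [-1, 0.65, 0.955, 0, -0.031]]]'

```text
time_s: 14.4
tcp_pos: [0.6434, -0.1979, 0.2536]
eef_rot: [-180.0, 0.0, -4.1]
contact_force: [0.6, 0.2, -1.8]
gripper_width: 0.0098
gripper_force: 20.0
```

Run:
```python
from h import *
goto(.6438,-.1996,.0245,-4.1)
```

```text
t 14.4 tcp [ 0.6434 -0.1979  0.2536] rot [-180.     0.    -4.1] w 0.0098
inc [0.005 0.015 1.909] turn -0.0001 n 4.0 1.0
```

>>> drive_tool --increments '[[[-1, 0.005, 0.015, 1, 0], [-1, 0.005, 0.015, 1, 0], [-1, 0.005, 0.015, 1, 0], [-1, 0.005, 0.015, 1, 0]]]'

```text
time_s: 14.9
tcp_pos: [0.6456, -0.2007, 0.1367]
eef_rot: [179.9, -0.2, -4.1]
contact_force: [0.6, -0.2, -0.9]
gripper_width: 0.01
gripper_force: 20.0
```

>>> drive_tool --increments '[[[-1, 0, 0, 0.5, 0], [-1, 0, 0, 0.8, 0], [-1, 0, 0, 0.91, 0], [-1, 0, 0, 0.91, 0], [-1, 0, 0, 0.91, 0]]]'

```text
time_s: 15.52
tcp_pos: [0.6459, -0.2014, 0.0275]
eef_rot: [180.0, -0.2, -4.1]
contact_force: [-0.2, -0.1, -1.3]
gripper_width: 0.0098
gripper_force: 20.0
```

>>> drive_tool --increments '[[[0, 0, 0, 0, 0], [0, 0, 0, 0, 0], [0, 0, 0, 0, 0], [0, 0, 0, 0, 0]]]'

```text
time_s: 16.02
tcp_pos: [0.644, -0.2013, 0.025]
eef_rot: [180.0, -0.0, -4.2]
contact_force: [0.4, 0.8, -0.1]
gripper_width: 0.0421
gripper_force: 0.0
```

>>> drive_tool --increments '[[[0, 0, 0, -0.5, 0], [0, 0, 0, -1, 0], [0, 0, 0, -1, 0]]]'

```text
time_s: 16.4
tcp_pos: [0.6473, -0.2019, 0.1511]
eef_rot: [180.0, -0.6, -4.1]
contact_force: [0.7, 0.4, -0.0]
gripper_width: 0.0438
gripper_force: 0.0
```

>>> drive_tool --increments '[[[0, -0.8, 0.8, -1, 0], [0, -0.8, 0.8, -1, 0], [0, -0.8, 0.8, -1, 0], [0, -0.8, 0.8, -1, 0]]]'

```text
time_s: 16.9
tcp_pos: [0.5406, -0.2922, 0.2686]
eef_rot: [179.9, -0.3, -4.3]
contact_force: [0.8, 0.2, -0.2]
gripper_width: 0.0439
gripper_force: 0.0
```

>>> drive_tool --increments '[[[0, -0.9, 0.9, 0, 0], [0, -0.9, 0.9, 0, 0], [0, -0.9, 0.9, 0, 0], [0, -0.9, 0.9, 0, 0], [0, -0.9, 0.9, 0, 0]]]'

```text
time_s: 17.52
tcp_pos: [0.426, -0.3895, 0.2641]
eef_rot: [-180.0, 0.0, -4.2]
contact_force: [0.2, 0.5, -0.3]
gripper_width: 0.0439
gripper_force: 0.0
```

Run:
```python
from h import *
st();m,im=shot("wrist","w4")
for P in [(.568,-.387,.04),(.446,-.395,.045),(.534,-.185,.004)]: print(proj(m,P))
print("handle");blobs(m,im,(250,60,430,170),.04)
```

```text
t 17.52 tcp [ 0.426  -0.3895  0.2641] rot [-180.     0.    -4.2] w 0.0439
[[304.38035737  57.18636512]]
[[318.87677481 163.80017146]]
[[152.61241436 104.14639941]]
handle
px [323. 156.] area 414.0 rect [ 455.1 -400.3] 85.8 51.1 33.1
px [333.  64.] area 331.0 rect [ 554.4 -416. ] 85.8 51.5 17.1
```

View pics/w4.png

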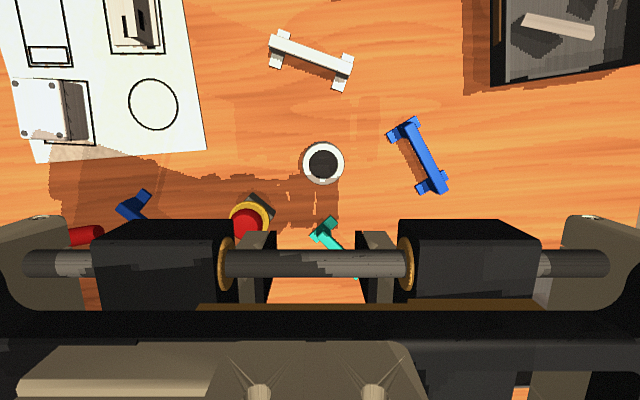

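The view shows the coupling at (323,163), steel handle at (312,58) and button at (250,218). The bracket is in its outline with the bar covered. I measure the coupling bore and the handle bar.

Run:
```python
from h import *
def meas(m,im,cb,hb):
    H=sat(im);x0,y0,x1,y1=cb
    k=((H[y0:y1,x0:x1,2]<75)).astype(np.uint8)
    c=max(cv2.findContours(k,cv2.RETR_EXTERNAL,cv2.CHAIN_APPROX_NONE)[0],key=cv2.contourArea)
    e=cv2.fitEllipse(c);print("bore",e,on(m,np.add(e[0],(x0,y0)),.045).round(4))
    x0,y0,x1,y1=hb
    k=((H[y0:y1,x0:x1,1]<70)&(H[y0:y1,x0:x1,2]>100)).astype(np.uint8)
    c=max(cv2.findContours(k,cv2.RETR_EXTERNAL,cv2.CHAIN_APPROX_NONE)[0],key=cv2.contourArea)
    k=cv2.drawContours(np.zeros_like(k),[c],-1,1,-1)
    M=cv2.moments(k,True);print("handle area",M["m00"],"cen",M["m10"]/M["m00"]+x0,M["m01"]/M["m00"]+y0)
    print(rect(m,c[:,0]+[x0,y0],.04),rect(m,c[:,0]+[x0,y0],.01))
m=camera_model("wrist");im=cv2.imread("pics/w4.png")[:,:,::-1].copy()
meas(m,im,(298,140,350,188),(255,20,365,100))
cv2.imwrite("pics/z4.png",cv2.resize(im[15:100,255:365],None,fx=7,fy=7,interpolation=3)[:,:,::-1])
t=camera_model("top");im=cv2.imread("pics/t3.png")[:,:,::-1].copy()
meas(t,im,(424,214,446,236),(405,160,455,200))
```

```text
bore ((24.729740142822266, 23.846233367919922), (27.180294036865234, 27.503463745117188), 57.36025619506836) [[ 0.4459 -0.3995  0.045 ]]
handle area 1284.0 cen 310.6619937694704 53.00545171339564
(array([ 574. , -395.3]), 67.2, 98.4, 20.8) (array([ 580.8, -395.4]), 67.2, 106.4, 22.5)
bore ((11.679295539855957, 9.656261444091797), (11.211625099182129, 12.162220001220703), 91.15351104736328) [[ 0.4471 -0.3993  0.045 ]]
handle area 202.0 cen 431.85643564356434 177.83663366336634
(array([ 576.3, -391.7]), 67.4, 104.8, 20.1) (array([ 580.6, -400.8]), 67.4, 107.4, 20.6)
```

View pics/z4.png

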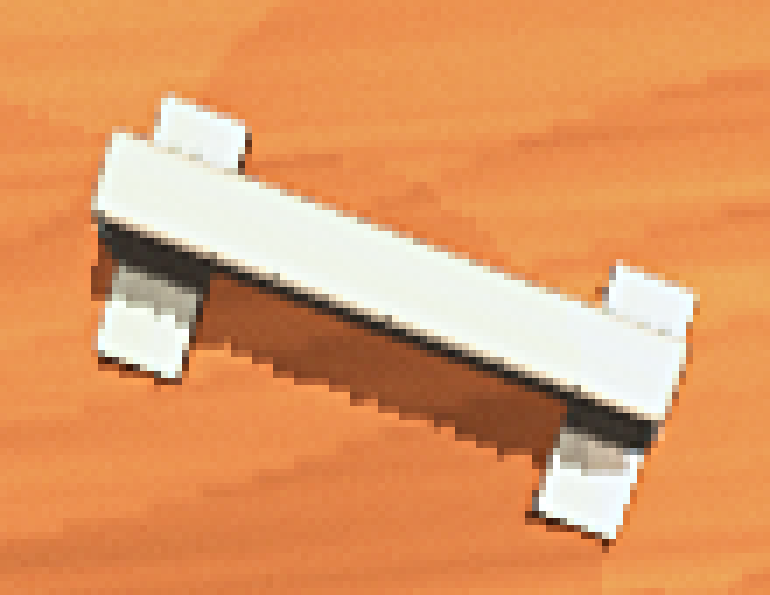

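The handle bar is clear, with top corners at (115,132), (690,342), (660,425), (93,215) in the zoom. I take the coupling first.

>>> drive_tool --increments '[[[0.45, 0.177, 0.071, 0.9, 0], [0.45, 0.177, 0.071, 0.9, 0], [0.45, 0.177, 0.071, 0.9, 0], [0.45, 0.177, 0.071, 0.9, 0]]]'

```text
time_s: 18.08
tcp_pos: [0.4473, -0.4, 0.1584]
eef_rot: [179.9, -0.1, -4.1]
contact_force: [0.7, 0.9, 0.1]
gripper_width: 0.0633
gripper_force: 0.0
```

>>> drive_tool --increments '[[[0.45, 0, 0, 0.5, 0], [0.45, 0, 0, 0.7, 0], [0.45, 0, 0, 0.7, 0], [0.45, 0, 0, 0.7, 0]]]'

```text
time_s: 18.58
tcp_pos: [0.4479, -0.4007, 0.0756]
eef_rot: [179.9, -0.2, -4.1]
contact_force: [0.3, -1.5, 0.6]
gripper_width: 0.0636
gripper_force: 0.0
```

Run:
```python
from h import *
goto(.4465,-.3995,.022,-4.2)
m,im=shot("wrist","w5")
# handle bar corners from w4 pose (camera pose then: recompute not possible) -> use offsets
```

```text
t 18.57 tcp [ 0.4479 -0.4007  0.0756] rot [179.9  -0.2  -4.1] w 0.0636
inc [-0.014 -0.01   0.446] turn 0.0002 n 1.0 1.0
```

View pics/w5.png

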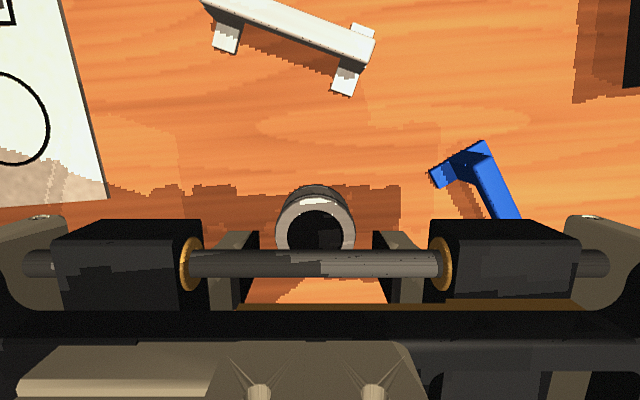

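The coupling is centred between the fingers. I go down, grip and carry it across. From here I save pictures and rely on numbers.

>>> drive_tool --increments '[[[0.45, -0.005, 0, 0.25, 0], [0.45, -0.005, 0, 0.445, 0], [0.45, -0.005, 0, 0.445, 0], [0.45, -0.005, 0, 0.445, 0]]]'

```text
time_s: 19.12
tcp_pos: [0.4467, -0.4005, 0.0212]
eef_rot: [179.9, -0.1, -4.2]
contact_force: [-0.6, 0.3, -0.2]
gripper_width: 0.0636
gripper_force: 0.0
```

>>> drive_tool --increments '[[[-0.5, 0, 0, 0, 0], [-0.5, 0, 0, 0, 0], [-0.5, 0, 0, 0, 0], [-0.5, 0, 0, 0, 0], [-0.5, 0, 0, 0, 0]]]' --squeeze 20

```text
time_s: 19.75
tcp_pos: [0.4463, -0.4002, 0.0206]
eef_rot: [180.0, -0.1, -4.2]
contact_force: [-0.6, 1.8, 7.2]
gripper_width: 0.0516
gripper_force: 20.0
```

>>> drive_tool --increments '[[[-0.5, 0, 0, -0.5, 0], [-0.5, 0, 0, -1, 0], [-0.5, 0, 0, -1, 0]]]'

```text
time_s: 20.12
tcp_pos: [0.4484, -0.4015, 0.145]
eef_rot: [179.8, -0.5, -4.1]
contact_force: [0.3, -0.5, -2.3]
gripper_width: 0.0516
gripper_force: 20.0
```

>>> drive_tool --increments '[[[-0.5, 0.3, -0.9, 0, 0], [-0.5, 0.3, -0.9, 0, 0], [-0.5, 0.3, -0.9, 0, 0]]]'

```text
time_s: 20.5
tcp_pos: [0.4901, -0.292, 0.1389]
eef_rot: [-180.0, 0.0, -4.0]
contact_force: [-0.6, 0.5, -1.8]
gripper_width: 0.0514
gripper_force: 20.0
```

>>> drive_tool --increments '[[[-0.5, 0.296, -0.936, 0, 0], [-0.5, 0.296, -0.936, 0, 0], [-0.5, 0.296, -0.936, 0, 0], [-0.5, 0.296, -0.936, 0, 0], [-0.5, 0.296, -0.936, 0, 0]]]'

```text
time_s: 21.12
tcp_pos: [0.5323, -0.1864, 0.139]
eef_rot: [180.0, 0.0, -4.3]
contact_force: [1.0, -0.8, -2.4]
gripper_width: 0.0519
gripper_force: 20.0
```

Run:
```python
from h import *
goto(.534,-.185,.0275,-4.2)
```

```text
t 21.12 tcp [ 0.5323 -0.1864  0.139 ] rot [180.    0.   -4.3] w 0.0519
inc [ 0.014 -0.013  0.929] turn -0.0002 n 2.0 1.0
```

>>> drive_tool --increments '[[[-0.5, 0.014, -0.013, 0.5, 0], [-0.5, 0.014, -0.013, 0.8, 0], [-0.5, 0.014, -0.013, 0.944, 0], [-0.5, 0.014, -0.013, 0.944, 0], [-0.5, 0.014, -0.013, 0.944, 0]]]'

```text
time_s: 21.75
tcp_pos: [0.5348, -0.1847, 0.0265]
eef_rot: [180.0, -0.0, -4.2]
contact_force: [-0.5, -1.0, -2.5]
gripper_width: 0.0519
gripper_force: 20.0
```

>>> drive_tool --increments '[[[0.45, 0, 0, 0, 0], [0.45, 0, 0, 0, 0], [0.45, 0, 0, 0, 0], [0.45, 0, 0, 0, 0]]]'

```text
time_s: 22.25
tcp_pos: [0.5349, -0.1839, 0.0263]
eef_rot: [-180.0, -0.0, -4.2]
contact_force: [-0.0, 0.6, 0.4]
gripper_width: 0.0634
gripper_force: 0.0
```

>>> drive_tool --increments '[[[0.45, 0, 0, -0.5, 0], [0.45, 0, 0, -1, 0], [0.45, 0, 0, -1, 0]]]'

```text
time_s: 22.62
tcp_pos: [0.538, -0.1842, 0.1516]
eef_rot: [180.0, -0.6, -4.1]
contact_force: [0.2, 0.1, -1.1]
gripper_width: 0.0635
gripper_force: 0.0
```

>>> drive_tool --increments '[[[-0.3, -0.4, 0.9, -0.9, 0.148], [-0.3, -0.4, 0.9, -0.9, 0.148], [-0.3, -0.4, 0.9, -0.9, 0.148], [-0.3, -0.4, 0.9, -0.9, 0.148], [-0.3, -0.4, 0.9, -0.9, 0.148]]]'

```text
time_s: 23.25
tcp_pos: [0.4785, -0.2884, 0.2539]
eef_rot: [-180.0, 0.0, -57.9]
contact_force: [0.1, 0.6, -0.3]
gripper_width: 0.0312
gripper_force: 0.0
```

```bash
cat >> h.py <<'E'
from scipy.spatial.transform import Rotation as Q
def wm(pos,rot):
    """wrist camera model for a given tcp pose, from the present one"""
    s=r.get_state();m=camera_model("wrist");T=lambda p,e:np.block([[Q.from_euler("xyz",e,degrees=True).as_matrix(),np.array(p,float)[:,None]],[np.zeros((1,3)),1]])
    C=np.block([[cv2.Rodrigues(m["rvec"])[0],np.array(m["tvec"]).reshape(3,1)],[np.zeros((1,3)),1]])
    N=C@T(s["tcp_pos"],s["eef_rot"])@np.linalg.inv(T(pos,rot))
    return dict(camera_matrix=m["camera_matrix"],rvec=cv2.Rodrigues(N[:3,:3])[0],tvec=N[:3,3])
def quad(n,m,px,z):
    P=on(m,px,z)[:,:2];e=P-np.roll(P,-1,0)
    print(n,P.mean(0).round(4),"edges",np.linalg.norm(e,axis=1).round(4),"ang",(np.degrees(np.arctan2(e[:,1],e[:,0]))%180).round(1))
E
python3 - <<'E'
from h import *
st();shot("wrist","w6");t,im=shot("top","t6")
m=wm((.426,-.3895,.2641),(180,0,-4.2))
f=lambda L:np.array(L)/7+[255-.4,15-.4]
quad("bar",m,f([(113,132),(690,340),(660,425),(93,215)]),.04)
quad("feet",m,f([(162,95),(695,290),(607,545),(97,360)]),.006)
E
```

```text
t 23.25 tcp [ 0.4785 -0.2884  0.2539] rot [-180.     0.   -57.9] w 0.0312
bar [ 0.5706 -0.3954] edges [0.0984 0.0138 0.0979 0.0127] ang [ 67.6 156.4  66.9 158.9]
feet [ 0.5705 -0.3949] edges [0.099  0.0453 0.0974 0.0447] ang [ 67.4 156.8  67.  158.9]
```

>>> drive_tool --increments '[[[-0.3, 1.0, -0.177, 0.3, 0.148], [-0.3, 1.0, -0.177, 0.3, 0.148], [-0.3, 1.0, -0.177, 0.3, 0.148], [-0.3, 1.0, -0.177, 0.3, 0.148], [-0.3, 1.0, -0.177, 0.3, 0.148]]]'

```text
time_s: 23.98
tcp_pos: [0.5614, -0.3778, 0.2168]
eef_rot: [179.9, -0.0, -110.8]
contact_force: [0.0, 0.9, 0.2]
gripper_width: 0.0304
gripper_force: 0.0
```

>>> drive_tool --increments '[[[-0.3, 0.096, -0.128, 0.8, 0.0042], [-0.3, 0.096, -0.128, 0.8, 0.0042], [-0.3, 0.096, -0.128, 0.8, 0.0042], [-0.3, 0.096, -0.128, 0.8, 0.0042], [-0.3, 0.096, -0.128, 0.8, 0.0042]]]'

```text
time_s: 24.6
tcp_pos: [0.5728, -0.3943, 0.1244]
eef_rot: [-179.8, -0.0, -112.2]
contact_force: [1.2, 0.7, -0.1]
gripper_width: 0.0308
gripper_force: 0.0
```

Run:
```python
from h import *
goto(.5705,-.395,.026,-112.7)
t,im=shot("top","t7")
H=sat(im)
# coupling bore on board, box top
k=(H[172:212,330:380,2]<75).astype(np.uint8)
for c in cv2.findContours(k,cv2.RETR_EXTERNAL,cv2.CHAIN_APPROX_NONE)[0]:
    if cv2.contourArea(c)>20: e=cv2.fitEllipse(c);print(e,on(t,np.add(e[0],(330,172)),.049).round(4))
for v in (140,155,165,175,185): print(v);blobs(t,im,(302,174,329,210),.044,vmin=v,amin=50)
```

```text
t 24.6 tcp [ 0.5728 -0.3943  0.1244] rot [-179.8   -0.  -112.2] w 0.0308
inc [0.012 0.019 0.82 ] turn 0.0015 n 2.0 1.0
((28.783958435058594, 19.582815170288086), (22.094602584838867, 47.915557861328125), 25.387428283691406) [[ 0.5329 -0.1876  0.049 ]]
140
px [312. 188.] area 500.0 rect [540.3 -60.5] -7.8 74.3 68.2
155
px [311. 189.] area 331.5 rect [542.1 -58.1] 0.6 77.5 52.4
165
px [309. 187.] area 303.5 rect [543.4 -56.7] 0.6 74.7 49.6
175
px [308. 191.] area 69.0 rect [536.4 -49.8] 0.5 60.8 19.2
185
```

>>> drive_tool --increments '[[[-0.3, 0.01, 0.015, 0.5, 0.001], [-0.3, 0.01, 0.015, 0.7, 0.001], [-0.3, 0.01, 0.015, 0.82, 0.001], [-0.3, 0.01, 0.015, 0.82, 0.001]]]'

```text
time_s: 25.15
tcp_pos: [0.5698, -0.3945, 0.0238]
eef_rot: [180.0, -0.0, -112.6]
contact_force: [0.4, -0.8, 0.8]
gripper_width: 0.0307
gripper_force: 0.0
```

>>> drive_tool --increments '[[[-1, 0, 0, 0, 0], [-1, 0, 0, 0, 0], [-1, 0, 0, 0, 0], [-1, 0, 0, 0, 0], [-1, 0, 0, 0, 0]]]' --squeeze 20

```text
time_s: 25.78
tcp_pos: [0.5706, -0.3949, 0.0252]
eef_rot: [-179.9, -0.0, -112.6]
contact_force: [-0.2, 0.7, 6.7]
gripper_width: 0.0138
gripper_force: 20.0
```

>>> drive_tool --increments '[[[-1, 0, 0, -0.5, 0], [-1, 0, 0, -1, 0], [-1, 0, 0, -1, 0]]]'

```text
time_s: 26.15
tcp_pos: [0.5725, -0.396, 0.1501]
eef_rot: [-179.4, -0.0, -112.6]
contact_force: [-0.1, -0.2, -2.2]
gripper_width: 0.0141
gripper_force: 20.0
```

Run:
```python
from h import *
goto(.6437,-.0705,.145,175.5)
```

```text
t 26.15 tcp [ 0.5725 -0.396   0.1501] rot [-179.4   -0.  -112.6] w 0.0141
inc [-2.732  0.493  0.036] turn 0.1998 n 6.0 7.0
```

>>> drive_tool --increments '[[[-1, -0.91, 0.164, 0, 0], [-1, -0.91, 0.164, 0, 0], [-1, -0.91, 0.164, 0, 0]]]'

```text
time_s: 26.52
tcp_pos: [0.5936, -0.2829, 0.1429]
eef_rot: [179.9, 0.0, -112.4]
contact_force: [-0.7, 0.6, -1.3]
gripper_width: 0.0139
gripper_force: 20.0
```

>>> drive_tool --increments '[[[-1, -0.91, 0.164, 0, 0], [-1, -0.91, 0.164, 0, 0], [-1, -0.91, 0.164, 0, 0]]]'

```text
time_s: 26.9
tcp_pos: [0.6175, -0.1752, 0.1429]
eef_rot: [179.9, 0.0, -112.4]
contact_force: [0.5, -0.3, -1.3]
gripper_width: 0.0136
gripper_force: 20.0
```

>>> drive_tool --increments '[[[-1, -0.91, 0.165, 0, 0.145], [-1, -0.91, 0.165, 0, 0.145], [-1, -0.91, 0.165, 0, 0.145], [-1, -0.91, 0.165, 0, 0.145], [-1, -0.91, 0.165, 0, 0.145]]]'

```text
time_s: 27.52
tcp_pos: [0.6404, -0.0703, 0.1428]
eef_rot: [180.0, -0.1, -165.2]
contact_force: [-0.8, -0.5, -2.2]
gripper_width: 0.0138
gripper_force: 20.0
```

>>> drive_tool --increments '[[[-1, 0, 0, 0, 0.0548], [-1, 0, 0, 0, 0.0548], [-1, 0, 0, 0, 0.0548], [-1, 0, 0, 0, 0.0548]]]'

```text
time_s: 28.02
tcp_pos: [0.6407, -0.07, 0.1433]
eef_rot: [-180.0, -0.0, 175.6]
contact_force: [-0.4, 0.2, -2.9]
gripper_width: 0.0139
gripper_force: 20.0
```

Run:
```python
from h import *
goto(.6437,-.0705,.0302,175.6)
```

```text
t 28.02 tcp [ 0.6407 -0.07    0.1433] rot [-180.    -0.   175.6] w 0.0139
inc [-0.026 -0.002  0.943] turn 0.0001 n 2.0 1.0
```

>>> drive_tool --increments '[[[-1, -0.026, -0.002, 0.4, 0], [-1, -0.026, -0.002, 0.8, 0], [-1, -0.026, -0.002, 0.943, 0], [-1, -0.026, -0.002, 0.943, 0], [-1, -0.026, -0.002, 0.943, 0]]]'

```text
time_s: 28.65
tcp_pos: [0.6451, -0.0698, 0.0318]
eef_rot: [180.0, 0.1, 175.5]
contact_force: [-0.3, 0.1, -1.7]
gripper_width: 0.0138
gripper_force: 20.0
```

>>> drive_tool --increments '[[[-0.3, 0, 0, 0, 0], [-0.3, 0, 0, 0, 0], [-0.3, 0, 0, 0, 0]]]'

```text
time_s: 29.02
tcp_pos: [0.6444, -0.0698, 0.0312]
eef_rot: [180.0, 0.1, 175.5]
contact_force: [0.8, -0.3, -1.3]
gripper_width: 0.0296
gripper_force: 0.0
```

>>> drive_tool --increments '[[[-0.3, 0, 0, -0.5, 0], [-0.3, 0, 0, -1, 0], [-0.3, 0, 0, -1, 0]]]'

```text
time_s: 29.4
tcp_pos: [0.6474, -0.0697, 0.1569]
eef_rot: [179.9, 0.6, 175.5]
contact_force: [-1.0, 0.4, -0.4]
gripper_width: 0.0307
gripper_force: 0.0
```

>>> drive_tool --increments '[[[-0.3, 0.97, 0.635, -1, 0], [-0.3, 0.97, 0.635, -1, 0], [-0.3, 0.97, 0.635, -1, 0], [-0.3, 0.97, 0.635, -1, 0]]]'

```text
time_s: 29.9
tcp_pos: [0.5337, 0.0169, 0.2746]
eef_rot: [179.8, 0.4, 175.6]
contact_force: [1.0, -0.3, 0.5]
gripper_width: 0.0307
gripper_force: 0.0
```

>>> drive_tool --increments '[[[-0.3, 0.97, 0.635, -0.3, -0.145], [-0.3, 0.97, 0.635, -0.3, -0.145], [-0.3, 0.97, 0.635, -0.3, -0.145], [-0.3, 0.97, 0.635, -0.3, -0.145], [-0.3, 0.97, 0.635, -0.3, -0.145]]]'

```text
time_s: 30.52
tcp_pos: [0.4238, 0.1006, 0.306]
eef_rot: [180.0, -0.0, -132.0]
contact_force: [0.0, 0.3, -0.2]
gripper_width: 0.0305
gripper_force: 0.0
```

>>> drive_tool --increments '[[[-0.3, 0, 0, 0, -0.145], [-0.3, 0, 0, 0, -0.145], [-0.3, 0, 0, 0, -0.145], [-0.3, 0, 0, 0, -0.145], [-0.3, 0, 0, 0, -0.145]]]'

```text
time_s: 31.15
tcp_pos: [0.424, 0.1002, 0.3057]
eef_rot: [179.9, -0.0, -79.8]
contact_force: [-0.2, -0.6, 0.3]
gripper_width: 0.0305
gripper_force: 0.0
```

>>> drive_tool --increments '[[[-0.3, 0, 0, 0, -0.145], [-0.3, 0, 0, 0, -0.145], [-0.3, 0, 0, 0, -0.145], [-0.3, 0, 0, 0, -0.145], [-0.3, 0, 0, 0, -0.145]]]'

```text
time_s: 31.78
tcp_pos: [0.424, 0.1002, 0.3056]
eef_rot: [179.9, 0.0, -27.6]
contact_force: [0.5, 0.3, 0.3]
gripper_width: 0.031
gripper_force: 0.0
```

>>> drive_tool --increments '[[[-0.3, 0, 0, 0, -0.065], [-0.3, 0, 0, 0, -0.065], [-0.3, 0, 0, 0, -0.065], [-0.3, 0, 0, 0, -0.065]]]'

```text
time_s: 32.28
tcp_pos: [0.4241, 0.1003, 0.3061]
eef_rot: [180.0, 0.0, -4.7]
contact_force: [-1.1, -0.6, -0.2]
gripper_width: 0.0308
gripper_force: 0.0
```

Run:
```python
from h import *
st()
m,im=shot("wrist","w8");t,it=shot("top","t8")
for P in [(.455,.128,.105),(.556,.122,.004),(.64,.12,.105)]: print(proj(m,P))
a=cv2.resize(im,(640,400));b=cv2.resize(it[125:220,285:385],(210,200),interpolation=3)
c=np.zeros((600,640,3),np.uint8);c[:400]=a;c[400:,:210]=b
S=capture("side");d=cv2.resize(S[130:210,280:420],(350,200),interpolation=3);c[400:,220:570]=d
cv2.imwrite("pics/c8.png",c[:,:,::-1]);cv2.imwrite("pics/s8.png",S[:,:,::-1])
```

```text
t 32.27 tcp [0.4241 0.1003 0.3061] rot [180.    0.   -4.7] w 0.0308
[[289.52145194 158.65136148]]
[[292.27377974  78.79502468]]
[[278.39395234 -25.83477991]]
```

View pics/c8.png

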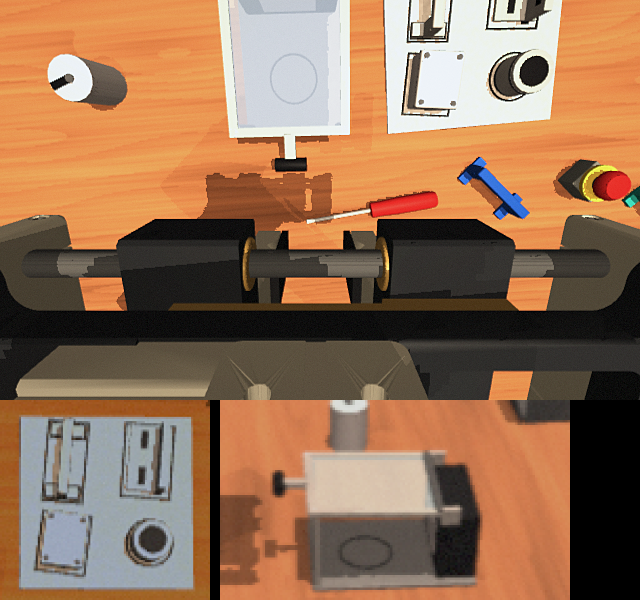

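All four parts sit inside their outlines in this view. The grip is at (290,164) in the wrist view and about (305,163) in the side view, and the bay circle is near (293,79). I triangulate the grip and measure the bay's yaw and circle, and the can.

Run:
```python
from h import *
def load(n): return cv2.imread(f"pics/{n}.png")[:,:,::-1].copy()
def dark(im,box,v=60):
    x0,y0,x1,y1=box;k=(sat(im)[y0:y1,x0:x1,2]<v).astype(np.uint8)
    c=max(cv2.findContours(k,cv2.RETR_EXTERNAL,cv2.CHAIN_APPROX_NONE)[0],key=cv2.contourArea)
    (u,v),s,a=cv2.minAreaRect(c);return np.array([u+x0,v+y0]),s,a
W=camera_model("wrist");S=camera_model("side");T=camera_model("top")
gw=dark(load("w8"),(265,152,315,176));gs=dark(load("s8"),(295,150,313,176))
print("grip px",gw,gs)
(c1,d1),(c2,d2)=ray(W,gw[0]),ray(S,gs[0]);A=np.c_[d1[0],-d2[0]];s=np.linalg.lstsq(A,c2-c1,rcond=None)[0]
P1,P2=c1+s[0]*d1[0],c2+s[1]*d2[0];print("grip",P1.round(4),P2.round(4))
for z in (.105,.125,.145): 
    p=on(W,[(228,137),(349,135)],z);e=p[0]-p[1];print(z,"edge",np.linalg.norm(e).round(4),"hinge-dir yaw",np.degrees(np.arctan2(e[1],e[0])).round(1)-90,p.mean(0).round(4))
p=on(S,[(318.8,205.2),(382,202.8)],.002);e=p[1]-p[0];print("side base edge yaw",np.degrees(np.arctan2(e[1],e[0])).round(1),p.round(3))
p=on(T,[(276.2,140.8),(270.8,208.3)],.004);e=p[0]-p[1];print("top base edge yaw",np.degrees(np.arctan2(e[1],e[0])).round(1),p.round(3))
# circle through guard: adaptive threshold
for n,M,box in (("w8",W,(262,48,322,110)),("top0",T,(230,165,266,203))):
    x0,y0,x1,y1=box;g=cv2.resize(cv2.cvtColor(load(n),cv2.COLOR_RGB2GRAY)[y0:y1,x0:x1],None,fx=4,fy=4,interpolation=3)
    th=cv2.adaptiveThreshold(g,255,cv2.ADAPTIVE_THRESH_MEAN_C,cv2.THRESH_BINARY_INV,41,5)
    for c in cv2.findContours(th,cv2.RETR_LIST,cv2.CHAIN_APPROX_NONE)[0]:
        if len(c)>60:
            e=cv2.fitEllipse(c)
            if .75<min(e[1])/max(e[1]): print(n,"ell",np.round(np.array(e[1])/4,1),on(M,np.array(e[0])/4+[x0-.4,y0-.4],.004).round(4))
```

```text
grip px (array([290.5, 164. ]), (12.0, 31.0), 90.0) (array([303.5, 163. ]), (3.0, 8.0), 0.0)
grip [0.4495 0.1272 0.1112] [0.4512 0.1269 0.111 ]
0.105 edge 0.1381 hinge-dir yaw -3.700000000000003 [0.4807 0.1268 0.105 ]
0.125 edge 0.1302 hinge-dir yaw -3.700000000000003 [0.4812 0.125  0.125 ]
0.145 edge 0.1223 hinge-dir yaw -3.700000000000003 [0.4816 0.1232 0.145 ]
side base edge yaw -3.0 [[0.489 0.056 0.002]
 [0.682 0.046 0.002]]
top base edge yaw -3.7 [[0.682 0.043 0.004]
 [0.488 0.056 0.004]]
w8 ell [44.2 47.4] [[0.5566 0.121  0.004 ]]
w8 ell [47.8 51.2] [[0.5568 0.121  0.004 ]]
top0 ell [20.3 21.7] [[0.5565 0.1248 0.004 ]]
```

The bay yaw is about -3.6°, the circle is at (0.5566, 0.1225), and the grip is at about (0.450, 0.128, 0.111), so the guard is nearly closed. I pinch the grip.

>>> drive_tool --increments '[[[0.36, 0.198, -0.248, 0.9, -0.003], [0.36, 0.198, -0.248, 0.9, -0.003], [0.36, 0.198, -0.248, 0.9, -0.003], [0.36, 0.198, -0.248, 0.9, -0.003]]]'

```text
time_s: 32.92
tcp_pos: [0.4506, 0.1284, 0.1996]
eef_rot: [180.0, -0.1, -3.5]
contact_force: [-0.5, 0.1, 0.4]
gripper_width: 0.0583
gripper_force: 0.0
```

>>> drive_tool --increments '[[[0.36, 0, 0, 0.4, 0], [0.36, 0, 0, 0.78, 0], [0.36, 0, 0, 0.78, 0], [0.36, 0, 0, 0.78, 0]]]'

```text
time_s: 33.42
tcp_pos: [0.4516, 0.1291, 0.1075]
eef_rot: [-179.9, -0.2, -3.4]
contact_force: [0.1, 0.0, 0.2]
gripper_width: 0.0594
gripper_force: 0.0
```

>>> drive_tool --increments '[[[-1, 0, 0, 0, 0], [-1, 0, 0, 0, 0], [-1, 0, 0, 0, 0], [-1, 0, 0, 0, 0], [-1, 0, 0, 0, 0]]]' --squeeze 20

```text
time_s: 34.05
tcp_pos: [0.4503, 0.1267, 0.1054]
eef_rot: [179.9, -0.0, -3.4]
contact_force: [3.5, -8.4, 0.8]
gripper_width: 0.0359
gripper_force: 20.0
```

>>> drive_tool --increments '[[[-1, 0.0145, 0.01, -0.171, 0], [-1, 0.048, 0.01, -0.339, 0], [-1, 0.099, 0.01, -0.502, 0], [-1, 0.168, 0.01, -0.659, 0], [-1, 0.254, 0.01, -0.807, 0]]]'

```text
time_s: 34.67
tcp_pos: [0.4797, 0.1249, 0.2019]
eef_rot: [180.0, 0.1, -3.5]
contact_force: [2.2, 0.0, -7.5]
gripper_width: 0.0358
gripper_force: 20.0
```

>>> drive_tool --increments '[[[-1, 0.102, 0, -0.138, 0], [-1, 0.218, 0, -0.264, 0], [-1, 0.347, 0, -0.376, 0], [-1, 0.488, 0, -0.474, 0], [-1, 0.639, 0, -0.555, 0]]]'

```text
time_s: 35.3
tcp_pos: [0.5561, 0.1205, 0.2687]
eef_rot: [180.0, 0.1, -3.5]
contact_force: [-3.7, 1.2, -0.4]
gripper_width: 0.036
gripper_force: 20.0
```

Run:
```python
from h import *
s=st();print(s["contact_force"],s["gripper_force"]);p=s["tcp_pos"]+[0,0,.008]
print("theta",np.arctan2(p[2]-.105,.6364-p[0]),"rad",np.hypot(p[2]-.105,.6364-p[0]))
```

```text
t 35.3 tcp [0.5561 0.1205 0.2687] rot [ 1.8e+02  1.0e-01 -3.5e+00] w 0.036
[-3.72519317  1.20464702 -0.40167548] 19.99943196773529
theta 1.1335188636569367 rad 0.18956504143358388
```

>>> drive_tool --increments '[[[-1, 0.159, 0, -0.065, 0], [-1, 0.324, 0, -0.111, 0], [-1, 0.493, 0, -0.139, 0], [-1, 0.664, 0, -0.149, 0], [-1, 0.835, 0, -0.14, 0]]]'

```text
time_s: 35.92
tcp_pos: [0.6574, 0.1147, 0.2864]
eef_rot: [-180.0, -0.0, -3.4]
contact_force: [-2.5, 2.0, 3.6]
gripper_width: 0.0355
gripper_force: 20.0
```

>>> drive_tool --increments '[[[0.36, 0, 0, 0, 0], [0.36, 0, 0, 0, 0], [0.36, 0, 0, 0, 0], [0.36, 0, 0, 0, 0]]]'

```text
time_s: 36.42
tcp_pos: [0.6566, 0.1146, 0.2856]
eef_rot: [-180.0, -0.0, -3.4]
contact_force: [-0.1, 0.3, -0.4]
gripper_width: 0.0593
gripper_force: 0.0
```

>>> drive_tool --increments '[[[0.36, 0, 0, -0.3, 0], [0.36, 0, 0, -0.6, 0], [0.36, 0, 0, -0.6, 0], [0.36, -0.3, 0, -0.6, 0], [0.36, -0.5, 0, -0.6, 0]]]'

```text
time_s: 37.05
tcp_pos: [0.5957, 0.1181, 0.3566]
eef_rot: [180.0, 0.0, -3.5]
contact_force: [0.5, -0.1, 0.3]
gripper_width: 0.0598
gripper_force: 0.0
```

>>> drive_tool --increments '[[[0.8, -0.9, -0.4, 0, 0], [0.8, -0.9, -0.4, 0, 0], [0.8, -0.9, -0.4, 0, 0], [0.8, -0.9, -0.4, 0, 0]]]'

```text
time_s: 37.55
tcp_pos: [0.492, 0.1728, 0.3573]
eef_rot: [-180.0, -0.0, -3.4]
contact_force: [0.2, -0.2, -0.2]
gripper_width: 0.0786
gripper_force: 0.0
```

>>> drive_tool --increments '[[[0.8, -0.2, -0.95, 0.5, 0], [0.8, -0.2, -0.95, 0.5, 0], [0.8, -0.2, -0.95, 0.5, 0], [0.8, -0.2, -0.95, 0.5, 0], [0.8, -0.2, -0.95, 0.5, 0]]]'

```text
time_s: 38.17
tcp_pos: [0.476, 0.2871, 0.2977]
eef_rot: [-180.0, -0.0, -3.5]
contact_force: [0.4, -0.7, 0.2]
gripper_width: 0.0787
gripper_force: 0.0
```

```bash
cat >> h.py <<'E'
def can(m,im,xy=(.57,.384),z=.07,f=6,R=.027):
    """rectified top-plane patch 0.25 mm/px around xy: can top centre and stripe direction"""
    n=400;h=.05
    gx,gy=np.meshgrid(np.arange(n),np.arange(n))
    P=np.c_[xy[0]+h-gy.ravel()*.00025,xy[1]+h-gx.ravel()*.00025,np.full(n*n,z)]
    H=sat(cv2.remap(im,proj(m,P).astype(np.float32).reshape(n,n,2),None,cv2.INTER_LINEAR))
    k=((H[...,1]<80)&(H[...,2]>150)).astype(np.uint8)
    k=cv2.morphologyEx(k,cv2.MORPH_CLOSE,np.ones((25,25)))
    c=max(cv2.findContours(k,cv2.RETR_EXTERNAL,cv2.CHAIN_APPROX_NONE)[0],key=cv2.contourArea)
    (u,v),r_=cv2.minEnclosingCircle(c)
    yy,xx=np.mgrid[:n,:n];d=(H[...,2]<100)&(np.hypot(xx-u,yy-v)<90)
    mu,mv=xx[d].mean(),yy[d].mean();w=lambda a,b:np.array([xy[0]+h-b*.00025,xy[1]+h-a*.00025])
    C=w(u,v);e=w(mu,mv)-C
    pca=np.linalg.eigh(np.cov(np.c_[-yy[d],-xx[d]].T))[1][:,1]
    print("can c",C.round(4),"r",r_*.25,"stripe dir",np.degrees(np.arctan2(e[1],e[0])).round(1),"pca",(np.degrees(np.arctan2(pca[1],pca[0]))%180).round(1),"off",np.linalg.norm(e).round(4),d.sum())
E
python3 - <<'E'
from h import *
s=st()
m,im=shot("wrist","w9");print(proj(m,(.57,.384,.07)));can(m,im)
can(wm((.4599,.3423,.2998),(180,0,-15.4)),cv2.imread("pics/w1.png")[:,:,::-1].copy())
S,i=shot("side","s9")
for th in (1.4,1.57,1.7,1.85):
  b=np.array([np.cos(np.radians(-3.6)),np.sin(np.radians(-3.6)),0]);print(th,proj(S,np.array([.6364,.1175,.105])-b*.187*np.cos(th)+[0,0,.187*np.sin(th)]))
H=sat(i);k=(H[100:160,330:400,2]<50).astype(np.uint8)
for c in cv2.findContours(k,cv2.RETR_EXTERNAL,cv2.CHAIN_APPROX_NONE)[0]:
    if cv2.contourArea(c)>8: print("dark",cv2.minAreaRect(c)[0]+np.array([330,100]),cv2.contourArea(c))
E
```

```text
t 38.17 tcp [0.476  0.2871 0.2977] rot [-180.    -0.    -3.5] w 0.0787
[[230.09451311 106.82515348]]
can c [0.5694 0.384 ] r 26.84623908996582 stripe dir 107.0 pca 109.0 off 0.0132 2355
can c [0.5696 0.3846] r 26.82309341430664 stripe dir 107.0 pca 108.6 off 0.0133 2388
1.4 [[357.46487202 107.22872674]]
1.57 [[368.85468711 106.09529673]]
1.7 [[377.48352727 106.42576966]]
1.85 [[387.08986029 108.08036193]]
dark [375. 107.] 23.0
```

The guard stands at about 1.67 rad. The can is at (0.5695, 0.3842) with its stripe at about 108°. I go to the can.

>>> drive_tool --increments '[[[0.8, 0.728, -0.856, 0.9, 0.148], [0.8, 0.728, -0.856, 0.9, 0.148], [0.8, 0.728, -0.856, 0.9, 0.148], [0.8, 0.728, -0.856, 0.9, 0.148], [0.8, 0.728, -0.856, 0.9, 0.148]]]'

```text
time_s: 38.9
tcp_pos: [0.5693, 0.3845, 0.1885]
eef_rot: [179.9, -0.0, -57.1]
contact_force: [0.3, -0.2, 0.8]
gripper_width: 0.0791
gripper_force: 0.0
```

>>> drive_tool --increments '[[[0.8, 0, 0, 0.4, 0.043], [0.8, 0, 0, 0.4, 0.043], [0.8, 0, 0, 0.4, 0.043], [0.8, 0, 0, 0.4, 0.043]]]'

```text
time_s: 39.4
tcp_pos: [0.5692, 0.3851, 0.1424]
eef_rot: [-179.9, 0.0, -72.1]
contact_force: [0.2, -0.6, 0.2]
gripper_width: 0.0789
gripper_force: 0.0
```

Run:
```python
from h import *
goto(.5695,.3843,.042,-72.2)
m,im=shot("wrist","w10");can(m,im)
```

```text
t 39.4 tcp [0.5692 0.3851 0.1424] rot [-179.9    0.   -72.1] w 0.0789
inc [0.008 0.002 0.836] turn 0.0002 n 2.0 1.0
can c [0.5698 0.3841] r 26.60256576538086 stripe dir 108.3 pca 108.7 off 0.0106 3346
```

>>> drive_tool --increments '[[[0.8, 0.008, 0.002, 0.4, 0], [0.8, 0.008, 0.002, 0.7, 0], [0.8, 0.008, 0.002, 0.836, 0], [0.8, 0.008, 0.002, 0.836, 0]]]'

```text
time_s: 39.95
tcp_pos: [0.5685, 0.384, 0.0405]
eef_rot: [179.9, -0.0, -72.2]
contact_force: [-0.2, -0.5, -0.0]
gripper_width: 0.0793
gripper_force: 0.0
```

>>> drive_tool --increments '[[[-0.5, 0, 0, 0, 0], [-0.5, 0, 0, 0, 0], [-0.5, 0, 0, 0, 0], [-0.5, 0, 0, 0, 0], [-0.5, 0, 0, 0, 0]]]' --squeeze 20

```text
time_s: 40.58
tcp_pos: [0.5693, 0.3848, 0.0421]
eef_rot: [-179.9, 0.0, -72.2]
contact_force: [0.3, -1.2, 6.6]
gripper_width: 0.0536
gripper_force: 20.0
```

>>> drive_tool --increments '[[[-0.5, 0, 0, -0.4, 0], [-0.5, 0, 0, -1, 0], [-0.5, 0, 0, -1, 0]]]'

```text
time_s: 40.95
tcp_pos: [0.5702, 0.3856, 0.166]
eef_rot: [-179.6, 0.2, -72.2]
contact_force: [0.3, 0.1, -3.2]
gripper_width: 0.054
gripper_force: 20.0
```

>>> drive_tool --increments '[[[-0.5, 0, 0, -0.7, 0.148], [-0.5, 0, 0, -0.7, 0.148], [-0.5, 0, 0, -0.7, 0.148], [-0.5, 0, 0, -0.7, 0.148], [-0.5, 0, 0, -0.7, 0.148]]]'

```text
time_s: 41.58
tcp_pos: [0.5677, 0.3837, 0.243]
eef_rot: [179.9, -0.2, -125.9]
contact_force: [0.7, -0.2, -2.5]
gripper_width: 0.0538
gripper_force: 20.0
```

>>> drive_tool --increments '[[[-0.5, 0, 0, 0, 0.148], [-0.5, 0, 0, 0, 0.148], [-0.5, 0, 0, 0, 0.148], [-0.5, 0, 0, 0, 0.148], [-0.5, 0, 0, 0, 0.148]]]'

```text
time_s: 42.2
tcp_pos: [0.5677, 0.3836, 0.2429]
eef_rot: [-179.9, -0.2, -179.1]
contact_force: [-0.4, 0.2, -2.5]
gripper_width: 0.0539
gripper_force: 20.0
```

Run:
```python
from h import *
goto(.5566,.1225,.242,175.9)
```

```text
t 42.2 tcp [0.5677 0.3836 0.2429] rot [-179.9   -0.2 -179.1] w 0.0539
inc [ 0.125 -2.175  0.012] turn 0.0138 n 5.0 1.0
```

>>> drive_tool --increments '[[[-0.5, 0.04, -0.73, 0, 0.0138], [-0.5, 0.04, -0.73, 0, 0.0138], [-0.5, 0.04, -0.73, 0, 0.0138]]]'

```text
time_s: 42.58
tcp_pos: [0.5652, 0.2944, 0.2443]
eef_rot: [-180.0, -0.1, 176.2]
contact_force: [-0.0, 0.6, -2.6]
gripper_width: 0.0538
gripper_force: 20.0
```

>>> drive_tool --increments '[[[-0.5, 0.04, -0.73, 0, 0], [-0.5, 0.04, -0.73, 0, 0], [-0.5, 0.04, -0.73, 0, 0]]]'

```text
time_s: 42.95
tcp_pos: [0.5549, 0.2082, 0.2448]
eef_rot: [180.0, -0.0, 176.2]
contact_force: [0.4, 0.4, -2.9]
gripper_width: 0.0539
gripper_force: 20.0
```

>>> drive_tool --increments '[[[-0.5, 0.04, -0.725, 0, 0], [-0.5, 0.04, -0.725, 0, 0], [-0.5, 0.04, -0.725, 0, 0], [-0.5, 0.04, -0.725, 0, 0]]]'

```text
time_s: 43.45
tcp_pos: [0.5451, 0.1238, 0.2448]
eef_rot: [180.0, 0.0, 176.3]
contact_force: [-0.5, -0.2, -3.1]
gripper_width: 0.0543
gripper_force: 20.0
```

Run:
```python
from h import *
goto(.5575,.1212,.047,175.9)
```

```text
t 43.45 tcp [0.5451 0.1238 0.2448] rot [180.    0.  176.3] w 0.0543
inc [-0.104 -0.015  1.649] turn 0.001 n 4.0 1.0
```

>>> drive_tool --increments '[[[-0.5, -0.104, -0.015, 0, 0.001], [-0.5, -0.104, -0.015, 0.5, 0.001], [-0.5, -0.104, -0.015, 0.9, 0.001], [-0.5, -0.104, -0.015, 0.9, 0.001]]]'

```text
time_s: 43.95
tcp_pos: [0.5553, 0.1197, 0.1332]
eef_rot: [-179.8, -0.4, 175.9]
contact_force: [0.3, -0.8, -1.8]
gripper_width: 0.0534
gripper_force: 20.0
```

>>> drive_tool --increments '[[[-0.5, 0, 0, 0.4, 0], [-0.5, 0, 0, 0.65, 0], [-0.5, 0, 0, 0.72, 0], [-0.5, 0, 0, 0.72, 0]]]'

```text
time_s: 44.45
tcp_pos: [0.5584, 0.121, 0.0519]
eef_rot: [180.0, 0.1, 175.9]
contact_force: [0.5, 0.2, -2.5]
gripper_width: 0.0533
gripper_force: 20.0
```

Run:
```python
from h import *
goto(.5575,.1212,.047,175.9)
```

```text
t 44.45 tcp [0.5584 0.121  0.0519] rot [1.800e+02 1.000e-01 1.759e+02] w 0.0533
inc [0.007 0.001 0.041] turn 0.0001 n 1.0 1.0
```

>>> drive_tool --increments '[[[-0.5, 0.005, 0, 0.03, 0], [-0.5, 0.005, 0, 0.03, 0], [-0.5, 0.005, 0, 0.03, 0]]]'

```text
time_s: 44.82
tcp_pos: [0.5567, 0.1204, 0.0476]
eef_rot: [180.0, 0.1, 175.9]
contact_force: [-1.0, 1.1, -2.8]
gripper_width: 0.0536
gripper_force: 20.0
```

>>> drive_tool --increments '[[[0.6, 0, 0, 0, 0], [0.6, 0, 0, 0, 0], [0.6, 0, 0, 0, 0], [0.6, 0, 0, 0, 0]]]'

```text
time_s: 45.32
tcp_pos: [0.5565, 0.1203, 0.047]
eef_rot: [180.0, 0.0, 175.9]
contact_force: [-0.1, -0.7, 0.8]
gripper_width: 0.07
gripper_force: 0.0
```

>>> drive_tool --increments '[[[0.6, 0, 0, -0.5, 0], [0.6, 0, 0, -1, 0], [0.6, 0, 0, -1, 0], [0.6, 0, 0, -1, 0]]]'

```text
time_s: 45.82
tcp_pos: [0.5561, 0.1203, 0.1669]
eef_rot: [180.0, 0.0, 175.9]
contact_force: [-1.2, -0.5, 0.1]
gripper_width: 0.0702
gripper_force: 0.0
```

>>> drive_tool --increments '[[[0.6, 0.3, 0, -1, 0], [0.6, 0.5, 0, -1, 0], [0.6, 0.8, 0, -1, 0], [0.6, 0.8, 0, -1, 0]]]'

```text
time_s: 46.32
tcp_pos: [0.4587, 0.1271, 0.2872]
eef_rot: [179.9, 0.0, 176.0]
contact_force: [-0.1, 0.1, -0.1]
gripper_width: 0.0701
gripper_force: 0.0
```

>>> drive_tool --increments '[[[0.6, 0.4, -0.7, 0, 0], [0.6, 0.4, -0.7, 0, 0], [0.6, 0.4, -0.7, 0, 0], [0.6, 0.4, -0.7, 0, 0], [0.6, 0.4, -0.7, 0, 0]]]'

```text
time_s: 46.95
tcp_pos: [0.4072, 0.0473, 0.2862]
eef_rot: [-179.9, -0.1, 175.9]
contact_force: [0.5, 1.2, 0.9]
gripper_width: 0.0703
gripper_force: 0.0
```

Run:
```python
from h import *
st()
t,it=shot("top","t11");S,i=shot("side","s11")
can(t,it,(.557,.121),.074)
blobs(t,it,(225,155,270,205),.074,smax=40,vmin=170,amin=40)
c=np.zeros((600,800,3),np.uint8)
c[:400,:400]=cv2.resize(it[125:225,285:385],(400,400),interpolation=3)
c[:400,400:]=cv2.resize(it[125:225,200:300],(400,400),interpolation=3)
c[400:,:400]=cv2.resize(i[115:215,280:480],(400,200),interpolation=3)
c[400:,400:]=cv2.resize(i[205:305,280:480],(400,200),interpolation=3)
cv2.imwrite("pics/c11.png",c[:,:,::-1])
```

```text
t 46.95 tcp [0.4072 0.0473 0.2862] rot [-1.799e+02 -1.000e-01  1.759e+02] w 0.0703
can c [0.5563 0.121 ] r 26.240148544311523 stripe dir -2.3 pca 175.9 off 0.0101 3506
```

View pics/c11.png

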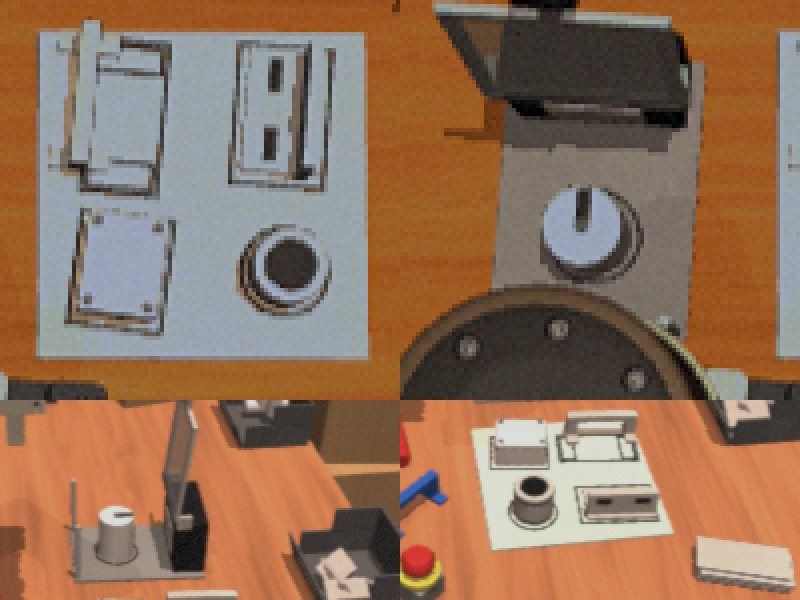

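The zoom shows the pull handle knocked toward +y and turned. The box, coupling and bracket are fine. The can stands in its circle with the stripe toward the scanner, and the guard is up. I go over the handle to re-measure it.

>>> drive_tool --increments '[[[0, -0.23, -0.88, 0, 0], [0, -0.23, -0.88, 0, 0], [0, -0.23, -0.88, 0, 0], [0, -0.23, -0.88, 0, 0]]]'

```text
time_s: 47.55
tcp_pos: [0.4269, -0.0604, 0.2866]
eef_rot: [-180.0, -0.0, 175.8]
contact_force: [-0.1, 0.2, -0.3]
gripper_width: 0.0441
gripper_force: 0.0
```

>>> drive_tool --increments '[[[0, -1, 0.07, 0, 0], [0, -1, 0.07, 0, 0], [0, -1, 0.07, 0, 0]]]'

```text
time_s: 47.92
tcp_pos: [0.5499, -0.0591, 0.2845]
eef_rot: [-179.9, -0.2, 176.0]
contact_force: [-0.7, -0.2, -0.7]
gripper_width: 0.0438
gripper_force: 0.0
```

>>> drive_tool --increments '[[[0, -1, 0.07, 0.3, 0], [0, -1, 0.07, 0.3, 0], [0, -1, 0.07, 0.3, 0], [0, -1, 0.07, 0.3, 0], [0, -1, 0.07, 0.3, 0]]]'

```text
time_s: 48.55
tcp_pos: [0.6668, -0.0602, 0.2527]
eef_rot: [180.0, 0.1, 176.0]
contact_force: [-0.7, -0.6, 0.4]
gripper_width: 0.0437
gripper_force: 0.0
```

Run:
```python
from h import *
st()
m,im=shot("wrist","w12")
p=proj(m,[(.645,-.06,.04)])[0];print(p)
x0,y0=int(p[0])-80,max(0,int(p[1])-60);print(x0,y0)
cv2.imwrite("pics/z12.png",cv2.resize(im[y0:y0+120,x0:x0+160],None,fx=5,fy=5,interpolation=3)[:,:,::-1])
```

```text
t 48.55 tcp [ 0.6668 -0.0602  0.2527] rot [1.80e+02 1.00e-01 1.76e+02] w 0.0437
[313.96098761 164.73738982]
233 104
```

View pics/z12.png

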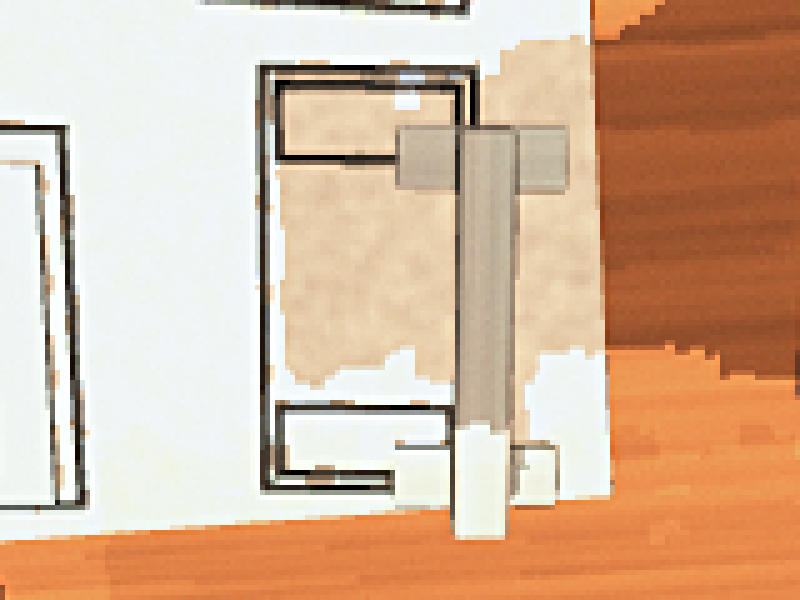

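The bar now spans (458..518,128) to (452..508,538) in the zoom, about 29 mm to the +y side and level on the board. I compute its pose along with the outline.

Run:
```python
from h import *
m=camera_model("wrist");f=lambda L:np.array(L)/5+[233-.4,104-.4]
quad("bar",m,f([(458,127),(518,127),(508,539),(452,539)]),.044)
quad("feet",m,f([(397,126),(570,126),(558,505),(395,505)]),.010)
P=on(m,f([(262,68),(266,490)]),.004)[:,:2];e=P[1]-P[0];u=e/np.linalg.norm(e);n=np.array([-u[1],u[0]])
print("outline left edge",P.round(4),np.linalg.norm(e),np.degrees(np.arctan2(u[1],u[0])),"centre",(P.mean(0)+n*.0275).round(4),(P.mean(0)-n*.0275).round(4))
g,th=outlines(m,cv2.imread("pics/w12.png")[:,:,::-1].copy())
```

```text
bar [ 0.6542 -0.0422] edges [0.0139 0.0994 0.0139 0.0994] ang [ 86.  175.5  86.  175.5]
feet [ 0.6544 -0.0417] edges [0.0439 0.0996 0.0441 0.0996] ang [ 86.  175.6  86.  175.5]
outline left edge [[ 0.5865 -0.0932]
 [ 0.6974 -0.1027]] 0.11123478360292345 -4.9354005707239255 centre [ 0.6443 -0.0705] [ 0.6396 -0.1253]
outer c 0.525 -0.2013 L 40.0 39.5 long yaw 0.0 fill 0.79
outer c 0.5379 -0.1774 L 66.3 47.8 long yaw -28.8 fill 0.45
hole c 0.5395 -0.1746 L 59.9 35.0 long yaw -28.1 fill 0.17
outer c 0.5321 -0.0688 L 84.3 70.7 long yaw -7.0 fill 0.19
outer c 0.6246 -0.1759 L 25.8 10.2 long yaw -4.3 fill 0.86
outer c 0.6754 -0.1797 L 25.4 10.3 long yaw -4.5 fill 0.86
outer c 0.6471 -0.1798 L 110.1 71.0 long yaw -0.3 fill 0.27
outer c 0.5886 0.006 L 235.5 30.4 long yaw 0.5 fill 0.29
outer c 0.6529 -0.0896 L 167.9 135.3 long yaw 87.2 fill 0.35
hole c 0.6431 -0.0396 L 74.6 13.4 long yaw -5.2 fill 0.81
hole c 0.6389 -0.0722 L 90.9 50.5 long yaw -4.1 fill 0.82
outer c 0.7235 -0.2293 L 100.0 21.8 long yaw 86.1 fill 0.52
```

The handle is at (0.6543, -0.042), yaw -4.5°. A normal grasp there would bring the gripper body close to the raised guard. I'll turn the gripper 90° and push the handle sideways with both open fingers against its legs, then regrasp.

>>> drive_tool --increments '[[[0.41, 0, 0, 0, -0.148], [0.41, 0, 0, 0, -0.148], [0.41, 0, 0, 0, -0.148], [0.41, 0, 0, 0, -0.148], [0.41, 0, 0, 0, -0.148]]]'

```text
time_s: 49.22
tcp_pos: [0.6668, -0.0608, 0.2529]
eef_rot: [-179.9, 0.1, -130.5]
contact_force: [0.4, 0.4, 0.4]
gripper_width: 0.0618
gripper_force: 0.0
```

>>> drive_tool --increments '[[[0.41, 0, 0, 0, -0.1006], [0.41, 0, 0, 0, -0.1006], [0.41, 0, 0, 0, -0.1006], [0.41, 0, 0, 0, -0.1006], [0.41, 0, 0, 0, -0.1006]]]'

```text
time_s: 49.85
tcp_pos: [0.6669, -0.0608, 0.2527]
eef_rot: [-179.9, 0.0, -94.6]
contact_force: [-0.6, -0.3, -0.3]
gripper_width: 0.0619
gripper_force: 0.0
```

>>> drive_tool --increments '[[[0.41, -0.394, 0.116, 0, 0], [0.41, -0.394, 0.116, 0.5, 0], [0.41, -0.394, 0.116, 0.9, 0], [0.41, -0.394, 0.116, 0.9, 0], [0.41, -0.394, 0.116, 0.9, 0]]]'

```text
time_s: 50.48
tcp_pos: [0.6586, -0.0127, 0.1455]
eef_rot: [-179.8, 0.0, -94.6]
contact_force: [0.6, 0.1, 0.7]
gripper_width: 0.0618
gripper_force: 0.0
```

Run:
```python
from h import *
goto(.6566,-.012,.028,-94.5)
```

```text
t 50.48 tcp [ 0.6586 -0.0127  0.1455] rot [-179.8    0.   -94.6] w 0.0618
inc [-0.004  0.02   0.979] turn -0.0003 n 2.0 1.0
```

>>> drive_tool --increments '[[[0.41, 0, 0.015, 0.4, 0], [0.41, 0, 0.015, 0.8, 0], [0.41, 0, 0.015, 0.975, 0], [0.41, 0, 0.015, 0.975, 0], [0.41, 0, 0.015, 0.975, 0]]]'

```text
time_s: 51.1
tcp_pos: [0.6575, -0.0123, 0.0287]
eef_rot: [-179.8, 0.1, -94.6]
contact_force: [0.3, 0.2, 0.7]
gripper_width: 0.062
gripper_force: 0.0
```

>>> drive_tool --increments '[[[0.41, 0.03, 0, 0, 0], [0.41, 0.06, 0, 0, 0], [0.41, 0.075, 0, 0, 0], [0.41, 0.09, 0, 0, 0], [0.41, 0.105, 0, 0, 0]]]'

```text
time_s: 51.72
tcp_pos: [0.6545, -0.0251, 0.0259]
eef_rot: [-180.0, 0.0, -94.6]
contact_force: [-0.9, 2.4, 0.6]
gripper_width: 0.0614
gripper_force: 0.6
```

>>> drive_tool --increments '[[[0.41, 0.022, 0, 0, 0], [0.41, 0.044, 0, 0, 0], [0.41, 0.066, 0, 0, 0], [0.41, 0.088, 0, 0, 0], [0.41, 0.11, 0, 0, 0]]]'

```text
time_s: 52.35
tcp_pos: [0.6534, -0.0384, 0.0259]
eef_rot: [-180.0, 0.0, -94.6]
contact_force: [-0.7, 1.3, 1.5]
gripper_width: 0.0616
gripper_force: 0.6
```

>>> drive_tool --increments '[[[0.41, 0.022, 0, 0, 0], [0.41, 0.044, 0, 0, 0], [0.41, 0.066, 0, 0, 0], [0.41, 0.088, 0, 0, 0], [0.41, 0.1, 0, 0, 0]]]'

```text
time_s: 52.98
tcp_pos: [0.6524, -0.0504, 0.0259]
eef_rot: [180.0, 0.0, -94.6]
contact_force: [-0.0, 1.6, 1.2]
gripper_width: 0.0617
gripper_force: 0.7
```

>>> drive_tool --increments '[[[0.41, -0.04, 0, 0, 0], [0.41, -0.1, 0, 0, 0], [0.41, -0.1, 0, -0.5, 0], [0.41, -0.1, 0, -1, 0], [0.41, -0.1, 0, -1, 0]]]'

```text
time_s: 53.6
tcp_pos: [0.6567, -0.0374, 0.152]
eef_rot: [-179.4, 0.1, -94.5]
contact_force: [0.3, 0.3, -0.7]
gripper_width: 0.062
gripper_force: 0.0
```

>>> drive_tool --increments '[[[0.0, 0, 0, -0.9, 0.148], [0.0, 0, 0, -0.9, 0.148], [0.0, 0, 0, -0.9, 0.148], [0.0, 0, 0, -0.9, 0.148], [0.0, 0, 0, -0.9, 0.148]]]'

```text
time_s: 54.22
tcp_pos: [0.6531, -0.0377, 0.2534]
eef_rot: [180.0, -0.0, -148.2]
contact_force: [-0.8, 0.5, 0.2]
gripper_width: 0.044
gripper_force: 0.0
```

>>> drive_tool --increments '[[[0.0, 0, 0, 0, 0.1], [0.0, 0, 0, 0, 0.1], [0.0, 0, 0, 0, 0.1], [0.0, 0, 0, 0, 0.1], [0.0, 0, 0, 0, 0.1]]]'

```text
time_s: 54.85
tcp_pos: [0.6532, -0.0378, 0.2533]
eef_rot: [-180.0, -0.0, 176.2]
contact_force: [-0.5, -1.0, -0.9]
gripper_width: 0.0437
gripper_force: 0.0
```

Run:
```python
from h import *
goto(.6543,-.068,.15,175.5)
m,im=shot("wrist","w13")
# contrast: rectify at bar-top height, print row/col profiles of dark edges
t,it=shot("top","t13")
```

```text
t 54.85 tcp [ 0.6532 -0.0378  0.2533] rot [-180.    -0.   176.2] w 0.0437
inc [-0.027 -0.25   0.861] turn 0.0018 n 2.0 1.0
```

>>> drive_tool --increments '[[[0, -0.01, -0.25, 0, 0.0018], [0, -0.01, -0.25, 0.4, 0.0018], [0, -0.01, -0.25, 0.86, 0.0018], [0, -0.01, -0.25, 0.86, 0.0018], [0, -0.01, -0.25, 0.86, 0.0018]]]'

```text
time_s: 55.58
tcp_pos: [0.6538, -0.0683, 0.1527]
eef_rot: [-180.0, 0.1, 175.5]
contact_force: [1.0, 0.1, 1.7]
gripper_width: 0.0438
gripper_force: 0.0
```

>>> drive_tool --increments '[[[0, 0, 0, 0.4, 0], [0, 0, 0, 0.8, 0], [0, 0, 0, 1, 0], [0, 0, 0, 1, 0], [0, 0, 0, 1, 0]]]'

```text
time_s: 56.2
tcp_pos: [0.6546, -0.068, 0.0335]
eef_rot: [180.0, 0.2, 175.5]
contact_force: [0.9, 0.5, -0.5]
gripper_width: 0.0436
gripper_force: 0.0
```

>>> drive_tool --increments '[[[-1, 0, 0, 0, 0], [-1, 0, 0, 0, 0], [-1, 0, 0, 0, 0], [-1, 0, 0, 0, 0], [-1, 0, 0, 0, 0]]]' --squeeze 20

```text
time_s: 56.82
tcp_pos: [0.6526, -0.0683, 0.031]
eef_rot: [-180.0, 0.0, 175.5]
contact_force: [-1.3, 0.4, 4.7]
gripper_width: 0.0138
gripper_force: 20.0
```

Run:
```python
from h import *
goto(.6443,-.0705,.045,175.5)
```

```text
t 56.83 tcp [ 0.6526 -0.0683  0.031 ] rot [-180.     0.   175.5] w 0.0138
inc [ 0.068 -0.024 -0.117] turn -0.0001 n 1.0 1.0
```

>>> drive_tool --increments '[[[-1, 0, 0, -0.1, 0], [-1, 0.067, -0.022, -0.1, 0], [-1, 0.067, -0.022, -0.1, 0], [-1, 0.067, -0.022, -0.1, 0], [-1, 0.067, -0.022, -0.1, 0]]]'

```text
time_s: 57.45
tcp_pos: [0.6443, -0.0703, 0.0425]
eef_rot: [-180.0, -0.0, 175.5]
contact_force: [-0.7, -0.0, -1.8]
gripper_width: 0.0135
gripper_force: 20.0
```

>>> drive_tool --increments '[[[-1, 0, 0, 0.05, 0], [-1, 0, 0, 0.1, 0], [-1, 0, 0, 0.1, 0], [-1, 0, 0, 0.1, 0]]]'

```text
time_s: 57.95
tcp_pos: [0.6443, -0.0702, 0.0304]
eef_rot: [-180.0, -0.0, 175.5]
contact_force: [-0.1, 0.6, -1.4]
gripper_width: 0.014
gripper_force: 20.0
```

>>> drive_tool --increments '[[[-0.3, 0, 0, 0, 0], [-0.3, 0, 0, 0, 0], [-0.3, 0, 0, 0, 0]]]'

```text
time_s: 58.32
tcp_pos: [0.6443, -0.0703, 0.0307]
eef_rot: [180.0, 0.0, 175.5]
contact_force: [0.4, -1.0, 0.4]
gripper_width: 0.0303
gripper_force: 0.0
```

>>> drive_tool --increments '[[[-0.3, 0, 0, -0.5, 0], [-0.3, 0, 0, -1, 0], [-0.3, 0, 0, -1, 0]]]'

```text
time_s: 58.7
tcp_pos: [0.6476, -0.0701, 0.1569]
eef_rot: [179.9, 0.6, 175.5]
contact_force: [0.2, 0.6, -0.9]
gripper_width: 0.0305
gripper_force: 0.0
```

>>> drive_tool --increments '[[[-0.3, 0.8, 0, -1, 0], [-0.3, 0.97, 0, -1, 0], [-0.3, 0.97, 0, -1, 0], [-0.3, 0.97, 0, -1, 0]]]'

```text
time_s: 59.2
tcp_pos: [0.5277, -0.0609, 0.2739]
eef_rot: [179.9, 0.3, 175.5]
contact_force: [0.5, -0.5, -0.3]
gripper_width: 0.0305
gripper_force: 0.0
```

>>> drive_tool --increments '[[[-0.3, 1, 0.63, -0.25, 0], [-0.3, 1, 0.63, -0.25, 0], [-0.3, 1, 0.63, -0.25, 0], [-0.3, 1, 0.63, -0.25, 0]]]'

```text
time_s: 59.7
tcp_pos: [0.4141, 0.0246, 0.3008]
eef_rot: [180.0, 0.0, 175.6]
contact_force: [0.4, 0.4, -0.2]
gripper_width: 0.0308
gripper_force: 0.0
```

>>> drive_tool --increments '[[[-0.3, 0, 0.65, 0, 0], [-0.3, 0, 0.65, 0, 0], [-0.3, 0, 0.65, 0, 0], [-0.3, 0, 0.65, 0, 0]]]'

```text
time_s: 60.2
tcp_pos: [0.4209, 0.1008, 0.3]
eef_rot: [-179.9, -0.1, 175.4]
contact_force: [0.1, -1.2, -0.4]
gripper_width: 0.0305
gripper_force: 0.0
```

```bash
cat > cmp.py <<'E'
from h import *
import sys
def load(n): return cv2.cvtColor(cv2.imread(f"pics/{n}.png"),cv2.COLOR_BGR2GRAY).astype(np.float32)
st();n=sys.argv[1];t,_=shot("top","t"+n);S,_=shot("side","s"+n)
A={"handle":(.6443,-.0705,.03),"box":(.5335,-.069,.03),"coupling":(.5345,-.184,.03),"bracket":(.646,-.183,.02),"estop":(.38,-.295,.03)}
for v,m in (("t",t),("s",S)):
    a,b=load(v+"8"),load(v+n)
    for k,P in A.items():
        u,w=proj(m,P)[0].round().astype(int);sl=np.s_[w-20:w+20,u-20:u+20]
        if a[sl].shape!=(40,40): continue
        print(v,k,(u,w),"shift px",np.round(cv2.phaseCorrelate(a[sl].copy(),b[sl].copy(),cv2.createHanningWindow((40,40),cv2.CV_32F)),2).tolist() if 0 else [np.round(x,2) for x in cv2.phaseCorrelate(a[sl].copy(),b[sl].copy(),cv2.createHanningWindow((40,40),cv2.CV_32F))],"mad",cv2.absdiff(a[sl],b[sl]).mean().round(1))
E
python3 cmp.py 14
```

```text
t 60.2 tcp [0.4209 0.1008 0.3   ] rot [-1.799e+02 -1.000e-01  1.754e+02] w 0.0305
t handle (np.int64(316), np.int64(152)) shift px [array([-0.04,  0.11]), np.float64(0.95)] mad 3.7
t box (np.int64(315), np.int64(192)) shift px [array([-0.09, -0.  ]), np.float64(0.99)] mad 2.1
t coupling (np.int64(357), np.int64(192)) shift px [array([-0.05,  0.04]), np.float64(0.99)] mad 2.1
t bracket (np.int64(356), np.int64(153)) shift px [array([ 0.02, -0.02]), np.float64(0.98)] mad 2.2
t estop (np.int64(397), np.int64(248)) shift px [array([-0.04, -0.02]), np.float64(1.0)] mad 2.5
s handle (np.int64(379), np.int64(222)) shift px [array([0.06, 0.2 ]), np.float64(0.94)] mad 2.9
s box (np.int64(340), np.int64(224)) shift px [array([-0.01,  0.01]), np.float64(0.98)] mad 1.5
s coupling (np.int64(346), np.int64(253)) shift px [array([-0.04, -0.04]), np.float64(0.97)] mad 1.5
s bracket (np.int64(388), np.int64(252)) shift px [array([-0.08, -0.02]), np.float64(1.03)] mad 1.4
s estop (np.int64(289), np.int64(291)) shift px [array([0.06, 0.04]), np.float64(0.96)] mad 1.6
```

The handle is back where it was first placed, and nothing else has moved. I return to the guard's grip.

>>> drive_tool --increments '[[[0.36, -0.3, 0.136, -0.6, -0.003], [0.36, -0.97, 0.136, -0.6, -0.003], [0.36, -0.97, 0.136, -0.6, -0.003], [0.36, -0.97, 0.136, -0.6, -0.003]]]'

```text
time_s: 60.8
tcp_pos: [0.5397, 0.1076, 0.3717]
eef_rot: [-179.9, -0.1, 176.4]
contact_force: [-0.5, 0.1, -1.0]
gripper_width: 0.0586
gripper_force: 0.0
```

>>> drive_tool --increments '[[[0.36, -0.98, 0.136, 0, 0], [0.36, -0.98, 0.136, 0, 0], [0.36, -0.98, 0.136, 0, 0], [0.36, -0.98, 0.136, 0, 0], [0.36, -0.98, 0.136, 0, 0]]]'

```text
time_s: 61.42
tcp_pos: [0.6555, 0.1175, 0.3741]
eef_rot: [180.0, 0.1, 176.6]
contact_force: [0.2, -0.5, -0.1]
gripper_width: 0.0595
gripper_force: 0.0
```

Run:
```python
from h import *
goto(.6566,.1146,.2856,176.5)
t=camera_model("top");im=cv2.imread("pics/t14.png")[:,:,::-1].copy()
k=(sat(im)[176:206,342:374,2]<75).astype(np.uint8)
for c in cv2.findContours(k,cv2.RETR_EXTERNAL,cv2.CHAIN_APPROX_NONE)[0]:
    if cv2.contourArea(c)>40: e=cv2.fitEllipse(c);print(e[1],on(t,np.add(e[0],(342,176)),.049).round(4))
```

```text
t 61.42 tcp [0.6555 0.1175 0.3741] rot [1.800e+02 1.000e-01 1.766e+02] w 0.0595
inc [-0.009 -0.024  0.737] turn 0.0001 n 2.0 1.0
(11.070253372192383, 11.56809139251709) [[ 0.5352 -0.1837  0.049 ]]
```

>>> drive_tool --increments '[[[0.36, -0.009, -0.024, 0.3, 0], [0.36, -0.009, -0.024, 0.6, 0], [0.36, -0.009, -0.024, 0.735, 0], [0.36, -0.009, -0.024, 0.735, 0], [0.36, -0.009, -0.024, 0.735, 0]]]'

```text
time_s: 62.05
tcp_pos: [0.658, 0.1151, 0.2866]
eef_rot: [180.0, 0.2, 176.6]
contact_force: [-0.2, 0.3, 0.7]
gripper_width: 0.0599
gripper_force: 0.0
```

>>> drive_tool --increments '[[[-1, 0, 0, 0, 0], [-1, 0, 0, 0, 0], [-1, 0, 0, 0, 0], [-1, 0, 0, 0, 0], [-1, 0, 0, 0, 0]]]' --squeeze 20

```text
time_s: 62.68
tcp_pos: [0.6575, 0.1147, 0.2848]
eef_rot: [-180.0, 0.0, 176.5]
contact_force: [0.0, -1.5, 2.2]
gripper_width: 0.0355
gripper_force: 20.0
```

>>> drive_tool --increments '[[[-1, 0.171, 0, -0.009, 0], [-1, 0.342, 0, 0, 0], [-1, 0.511, 0, 0.029, 0], [-1, 0.676, 0, 0.075, 0], [-1, 0.835, 0, 0.14, 0]]]'

```text
time_s: 63.3
tcp_pos: [0.5576, 0.1205, 0.268]
eef_rot: [-180.0, 0.1, 176.5]
contact_force: [4.0, -2.5, -2.7]
gripper_width: 0.0356
gripper_force: 20.0
```

>>> drive_tool --increments '[[[-1, 0.151, 0, 0.082, 0], [-1, 0.292, 0, 0.179, 0], [-1, 0.421, 0, 0.292, 0], [-1, 0.537, 0, 0.417, 0], [-1, 0.639, 0, 0.555, 0]]]'

```text
time_s: 63.92
tcp_pos: [0.4805, 0.1249, 0.2012]
eef_rot: [-180.0, 0.0, 176.5]
contact_force: [2.3, -4.3, 0.3]
gripper_width: 0.0359
gripper_force: 20.0
```

>>> drive_tool --increments '[[[-1, 0.086, 0, 0.148, 0], [-1, 0.155, 0, 0.305, 0], [-1, 0.206, 0, 0.469, 0], [-1, 0.24, 0, 0.637, 0], [-1, 0.25, 0, 0.75, 0]]]'

```text
time_s: 64.55
tcp_pos: [0.45, 0.1267, 0.1103]
eef_rot: [-179.9, -0.1, 176.5]
contact_force: [-1.0, -3.4, 2.1]
gripper_width: 0.0359
gripper_force: 20.0
```

Run:
```python
from h import *
s=st();print(s["contact_force"]);p=s["tcp_pos"]+[0,0,.008]
print("theta",np.arctan2(p[2]-.105,.6372-p[0]),"rad",np.hypot(p[2]-.105,.6372-p[0]))
```

```text
t 64.55 tcp [0.45   0.1267 0.1103] rot [-1.799e+02 -1.000e-01  1.765e+02] w 0.0359
[-1.03507506 -3.40423295  2.14665933]
theta 0.07069352613685163 rad 0.18764734838357697
```

>>> drive_tool --increments '[[[-1, 0.002, 0, 0.04, 0], [-1, 0.003, 0, 0.08, 0], [-1, 0.003, 0, 0.095, 0], [-1, 0.003, 0, 0.095, 0]]]'

```text
time_s: 65.05
tcp_pos: [0.4496, 0.1267, 0.0992]
eef_rot: [-179.9, -0.1, 176.5]
contact_force: [-2.9, -3.4, -2.7]
gripper_width: 0.0358
gripper_force: 20.0
```

>>> drive_tool --increments '[[[-1, 0, 0, 0.01, 0], [-1, 0, 0, 0.02, 0], [-1, 0, 0, 0.02, 0]]]'

```text
time_s: 65.42
tcp_pos: [0.4497, 0.1267, 0.0975]
eef_rot: [-179.9, -0.1, 176.5]
contact_force: [-6.3, -4.3, 6.6]
gripper_width: 0.0355
gripper_force: 20.0
```

>>> drive_tool --increments '[[[-1, 0, 0, 0.01, 0], [-1, 0, 0, 0.02, 0], [-1, 0, 0, 0.02, 0]]]'

```text
time_s: 65.8
tcp_pos: [0.4501, 0.1267, 0.0966]
eef_rot: [-179.9, -0.0, 176.6]
contact_force: [-11.4, -5.9, 22.2]
gripper_width: 0.0355
gripper_force: 20.0
```

>>> drive_tool --increments '[[[-1, 0, 0, 0.01, 0], [-1, 0, 0, 0.02, 0], [-1, 0, 0, 0.02, 0]]]'

```text
time_s: 66.18
tcp_pos: [0.451, 0.1267, 0.0948]
eef_rot: [-179.9, 0.1, 176.6]
contact_force: [-10.5, -9.1, 24.9]
gripper_width: 0.0359
gripper_force: 20.0
```

The force rise shows the guard on its closed stop. I release, retreat and check everything.

>>> drive_tool --increments '[[[0.36, 0, 0, -0.02, 0], [0.36, 0, 0, -0.02, 0], [0.36, 0, 0, -0.02, 0], [0.36, 0, 0, -0.02, 0]]]'

```text
time_s: 66.68
tcp_pos: [0.4506, 0.1276, 0.0947]
eef_rot: [180.0, -0.0, 176.5]
contact_force: [0.3, 0.4, -0.1]
gripper_width: 0.0593
gripper_force: 0.0
```

>>> drive_tool --increments '[[[0.36, 0, 0, -0.4, 0], [0.36, 0, 0, -0.9, 0], [0.36, 0, 0, -0.9, 0]]]'

```text
time_s: 67.05
tcp_pos: [0.453, 0.1289, 0.2074]
eef_rot: [179.7, 0.4, 176.6]
contact_force: [0.3, -0.6, -0.7]
gripper_width: 0.0597
gripper_force: 0.0
```

>>> drive_tool --increments '[[[0.36, 0.3, -0.2, -0.8, 0], [0.36, 0.3, -0.2, -0.8, 0], [0.36, 0.3, -0.2, -0.8, 0], [0.36, 0.3, -0.2, -0.8, 0], [0.36, 0.3, -0.2, -0.8, 0]]]'

```text
time_s: 67.68
tcp_pos: [0.4129, 0.1055, 0.2974]
eef_rot: [-179.9, -0.1, 176.5]
contact_force: [0.4, 0.7, 0.5]
gripper_width: 0.0598
gripper_force: 0.0
```

```bash
python3 cmp.py 15
python3 - <<'E'
from h import *
def load(n): return cv2.imread(f"pics/{n}.png")[:,:,::-1].copy()
def dark(im,box,v=60):
    x0,y0,x1,y1=box;k=(sat(im)[y0:y1,x0:x1,2]<v).astype(np.uint8)
    c=max(cv2.findContours(k,cv2.RETR_EXTERNAL,cv2.CHAIN_APPROX_NONE)[0],key=cv2.contourArea)
    (u,v),s,a=cv2.minAreaRect(c);return np.array([u+x0,v+y0]).round(1),s
S=camera_model("side");T=camera_model("top")
print("grip side s8/s15",dark(load("s8"),(295,150,313,176)),dark(load("s15"),(295,150,313,180)))
for th in (0,.03,.07): print(th,proj(S,(.6372-.1866*np.cos(th),.1275,.105+.187*np.sin(th))))
can(T,load("t15"),(.557,.121),.074)
E
```

```text
t 67.67 tcp [0.4129 0.1055 0.2974] rot [-1.799e+02 -1.000e-01  1.765e+02] w 0.0598
t handle (np.int64(316), np.int64(152)) shift px [array([-0.09,  0.17]), np.float64(0.94)] mad 3.9
t box (np.int64(315), np.int64(192)) shift px [array([-0.03, -0.02]), np.float64(0.99)] mad 2.4
t coupling (np.int64(357), np.int64(192)) shift px [array([-0.02,  0.03]), np.float64(0.99)] mad 2.3
t bracket (np.int64(356), np.int64(153)) shift px [array([-0.05, -0.07]), np.float64(1.0)] mad 2.4
t estop (np.int64(397), np.int64(248)) shift px [array([ 0.01, -0.04]), np.float64(1.02)] mad 2.6
s handle (np.int64(379), np.int64(222)) shift px [array([0.04, 0.22]), np.float64(0.94)] mad 2.9
s box (np.int64(340), np.int64(224)) shift px [array([0.09, 0.04]), np.float64(0.98)] mad 1.6
s coupling (np.int64(346), np.int64(253)) shift px [array([ 0.02, -0.04]), np.float64(0.97)] mad 1.5
s bracket (np.int64(388), np.int64(252)) shift px [array([-0.05, -0.06]), np.float64(1.03)] mad 1.5
s estop (np.int64(289), np.int64(291)) shift px [array([-0.07,  0.01]), np.float64(0.98)] mad 1.6
grip side s8/s15 (array([303.5, 163. ]), (3.0, 8.0)) (array([303., 165.]), (8.0, 2.0))
0 [[303.31703127 164.56846509]]
0.03 [[303.30370257 163.00087297]]
0.07 [[303.37314413 160.89568472]]
can c [0.5563 0.1216] r 27.417112350463867 stripe dir nan pca nan off nan 0h.py:76: RuntimeWarning: Mean of empty slice.
  mu,mv=xx[d].mean(),yy[d].mean();w=lambda a,b:np.array([xy[0]+h-b*.00025,xy[1]+h-a*.00025])
  ret = ret.dtype.type(ret / rcount)
  avg = a.mean(axis, **keepdims_kw)
  ret = um.true_divide(
h.py:78: RuntimeWarning: Degrees of freedom <= 0 for slice
  pca=np.linalg.eigh(np.cov(np.c_[-yy[d],-xx[d]].T))[1][:,1]
  c *= np.true_divide(1, fact)
  c *= np.true_divide(1, fact)
```

Run:
```python
from h import *
def load(n): return cv2.imread(f"pics/{n}.png",0)
T=camera_model("top");S=camera_model("side")
for v,m in (("t",T),("s",S)):
    P=np.array([(.6443+sx*.046,-.0705-sx*.0036,.044) for sx in (-1,1)]);p=proj(m,P).astype(np.float32)
    a,b=load(v+"8"),load(v+"15")
    q,ok,e=cv2.calcOpticalFlowPyrLK(a,b,p.reshape(-1,1,2),None,winSize=(9,9),maxLevel=1)
    print(v,ok.ravel(),(q[:,0]-p).round(2).tolist(),(on(m,q[:,0],.044)-on(m,p,.044)).round(4)[:,:2].tolist())
```

```text
t [1 1] [[0.17000000178813934, 0.05999999865889549], [0.12999999523162842, 0.15000000596046448]] [[-0.0002, -0.0005], [-0.0004, -0.0004]]
s [1 1] [[-0.20999999344348907, -0.019999999552965164], [-0.10000000149011612, 0.2199999988079071]] [[-0.0006, 0.0002], [-0.0005, -0.0009]]
```

The handle is within about 1 mm of its first placing, the guard is closed and the arm is clear. I hand the job in.

```bash
python3 -c "
from plant import job
print(job.close_job())"
```

```text
the job is handed in; nothing more can be done
None
```

The job is handed in (no score came back): by my last camera checks all four parts sit in their outlines, including the handle that was knocked aside and put back, the can stands in the bay circle with its label facing the scanner, the guard is closed, and the red button has not moved.

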